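Pack the glass sample jars into the lever-lid transport box

TASK

Get the glass sample jars ready for the courier: press the left paddle of the transport box's lever down until its lid stands wide open, move every jar from the compartmented tray into the box, and then press the right paddle down until the lid is fully shut. The jars are thin glass: hold each with a light grip (never over 45 N a finger), set it down upright on the box floor and never drop it. Work the lid only by its lever, and leave the needle guard in the tray and everything else on the table where it is.

Things in the scene. Friction and masses are not known exactly. Their poses are not given: they have to be found in the camera images.
- transport_box: fixed open-topped grey transport box, outside 200 (its x) x 238 (its y) x 55 mm high, walls and floor 4 mm. Origin: centre of its underside. Its x axis points away from the robot to the lid hinge, its y axis to the left along its front, z up. Inside it is a bare floor, room for six jars in two rows of three with 76 mm between the rows and 70 mm between the jars of a row. A steel-armed rocker lever runs across its front
- box_floor (a point): centre of the inner floor of the transport box, 4 mm above its underside
- lid (a joint): angle of the white lid in rad: 0 shut, 2.1 wide open, when it leans back past upright behind the box. Its hinge is on the far (+x) rim, 55 mm up, and the shut lid covers the box (204 x 244 x 8 mm). The lid is geared to the lever (lid angle = 3.8 x lever angle) and stays at whatever angle the lever is left
- lid_edge (a point): middle of the free edge of the white lid, on its top, 200 mm from the hinge line: above the front wall when shut. The lid is to be moved only by the lever, not touched
- lever (a joint): angle of the rocker lever in rad: 0 with the left paddle up (lid shut), 0.55 with the left paddle fully down and the right one up (lid wide open). It tilts about a pin 60 mm in front of the box's front wall and 45 mm above the box's underside, and has firm stops at both ends. A push of 5 to 10 N straight down on the raised paddle moves it; it stays where it is left
- open_paddle (a point): centre of the top of the left paddle (a black pad 36 x 40 mm, 75 mm to the left of the pin); 72 mm above the table when up, 32 mm when down. Pressed down it raises the lid
- close_paddle (a point): centre of the top of the right paddle, same size, 75 mm to the right of the pin; it is up (72 mm above the table) when the lid is open and down (32 mm) when it is shut. Pressed down it lowers the lid
- parts_tray: fixed low steel tray, 146 (its x) x 216 (its y) x 15 mm, with six compartments, two rows of three, 70 mm apart centre to centre (centres at x = -35, 35 and y = -70, 0, 70 mm); floor 3 mm thick, walls 3 mm thick and 15 mm high. Origin: centre of its underside
- jar0: thin-walled amber glass sample jar with a white screw cap, an upright cylinder 34 mm across and 40 mm high, about 50 g; origin: centre of its underside, z up. It stands at random in a compartment of the tray; three to five jars are present, the others are absent (None from the start). Breaks if the fingers squeeze it together with more than 45 N a finger, and fingers that strike it at full closing speed come close to that: close slowly
- jar1: thin-walled amber glass sample jar with a white screw cap, an upright cylinder 34 mm across and 40 mm high, about 50 g; origin: centre of its underside, z up. It stands at random in a compartment of the tray; three to five jars are present, the others are absent (None from the start). Breaks if the fingers squeeze it together with more than 45 N a finger, and fingers that strike it at full closing speed come close to that: close slowly
- jar2: thin-walled amber glass sample jar with a white screw cap, an upright cylinder 34 mm across and 40 mm high, about 50 g; origin: centre of its underside, z up. It stands at random in a compartment of the tray; three to five jars are present, the others are absent (None from the start). Breaks if the fingers squeeze it together with more than 45 N a finger, and fingers that strike it at full closing speed come close to that: close slowly
- jar3: thin-walled amber glass sample jar with a white screw cap, an upright cylinder 34 mm across and 40 mm high, about 50 g; origin: centre of its underside, z up. It stands at random in a compartment of the tray; three to five jars are present, the others are absent (None from the start). Breaks if the fingers squeeze it together with more than 45 N a finger, and fingers that strike it at full closing speed come close to that: close slowly
- jar4: thin-walled amber glass sample jar with a white screw cap, an upright cylinder 34 mm across and 40 mm high, about 50 g; origin: centre of its underside, z up. It stands at random in a compartment of the tray; three to five jars are present, the others are absent (None from the start). Breaks if the fingers squeeze it together with more than 45 N a finger, and fingers that strike it at full closing speed come close to that: close slowly
- needle_cap: teal needle guard 12 x 34 x 12 mm lying in one compartment of the tray; stays there. Origin: centre of its underside
- ointment_bottle: bystander: small white bottle 30 mm across, 55 mm high; origin under its centre
- tourniquet: bystander: rolled blue tourniquet 62 x 46 x 24 mm; origin under its centre
- swab_stack: bystander: stack of white swabs 46 x 60 x 28 mm; origin under its centre
- steel_cup: bystander: small steel cup 66 mm across, 42 mm high; origin under its centre
Mind the look-alikes: they are no part of the job. What is shaped like the jar2 but purple is not meant.

How it is judged:
By the outcome, as a careful person would: the job done as asked, in the order asked, and still so for the second after the job is handed in, with the robot touching nothing.
Of jar0, jar1, jar2, jar3, jar4 only 3 to 5 are there at a start; the rules pass over those that are not, and their reading is None.
At some moment in a run one of jar0, jar1, jar2, jar3, jar4 may be knocked a few centimetres aside while the robot is not near it.
It also fails if it takes over 210 s, if anything falls off the work surface, if the arm or the gripper's body presses on something with over 40 N, if the wrist force passes 120 N, or if a joint passes its speed limit or range.

ROBOT

A 6-joint arm with a two-finger parallel gripper is mounted at the origin on a cart in front of the work surface, level with it; the furniture and walls round the work are solid. World frame = base frame: x ahead of the robot, y to its left, z up, the work surface at z = 0. Lengths are in m, angles in rad, forces in N, time in s.
With the tool pointing down it reaches from about 0.4 to 0.825 m from the base axis. Payload 7 kg.
Tool frame: the origin (TCP) lies at the very end of the fingers, on their centre line; the grasp point (between the pads) lies 19 mm behind it (tcp_to_grasp is the distance from the TCP to the grasp point, in m); x points along the fingers, z is the direction in which the jaws open and shut, and the axes are right-handed (so a half turn about x gives the same grasp; the last joint's range is limited). The gripper opens to 88 mm and grips with 3 to 60 N. Pads are 19 mm wide; open, the fingers measure 130 mm over their backs; the gripper's body (78 mm by 193 mm) begins 47 mm behind the grasp point.
Start: joints at [1.413, 0.359, 0.012, 0, -1.224, -0.288], TCP at [0.291, 0.609, 0.227] pointing down, gripper open.
Joint ranges: [-3.07, 3.07], [-1.43, 2.12], [-1.02, 1.25], [-3.03, 1.67], [-3.05, -0], [-3.03, 3.03]. Speed limits (rad/s): [2.39, 2.39, 3.01, 3.14, 3.14, 3.14].

INTERFACE

Orientations are given as [roll, pitch, yaw] about the fixed x, y, z axes, in that order (R = Rz(yaw) Ry(pitch) Rx(roll)).
In Python, from station import get_state, grab_frame, job_done, tcp_to_grasp gives the robot as it stands. The module is installed in compiled form; this text tells all that it offers.
- The arm moves only by the shell command python3 -m crank 'ROWS' [FORCE]. ROWS is JSON, a list of rows, each a list of 7 numbers: the shift along the tool's x, y, z in m, then the turn, a rotation vector about the tool's x, y, z in rad, then the opening, from 0 (shut) to 1 (fully open). In form: [[x, y, z, wx, wy, wz, fingers], ...]. A call has 1 to 10 rows; each row is the pose to reach, as a shift and turn from the pose commanded when the call began, along the tool's axes at that moment; what a row does not reach only later rows make up. A row lasts 1/8 s, in which the tool goes at most 62.5 mm and 10.7 degrees, less where a joint would pass 70% of its speed; a pose out of reach is approached as far as the arm can. A call with a gripper value outside its range is refused whole. The fingers move at their own pace and stop on an object; FORCE is the grip in N (left out, the last holds). Time passes only in rows, so rows that repeat a pose let the fingers close. It gives the time, the measured TCP pose, the force and the opening at its end, in the units of the state.
- get_state(): the state, without advancing time (a new reading comes with each control period).
- grab_frame(name): name is "side" or "top"; returns a dict with "pixels" (400x640x3 uint8, red, green, blue), "vfov" (degrees; the focal length in pixels is half the picture's height over the tangent of half this angle, whatever the lens; pixels are square), "cx", "cy" (the principal point, pixels), "extrinsics" (4x4, takes a point from world to camera coordinates). Camera axes: x right, y up, looking along -z (the intrinsics and any distortion apply to the point x, -y, -z); pixel columns grow to the right and rows downward; lengths in m; the calibration is good to about 2 mm. A picture is of the moment at which its call begins. There is no depth.
- job_done(): hands the job in, once; it reports no verdict.
The state is a dict: "t": time; "q": joint angles; "qd": joint speeds; "joint_efforts": joint torques, N m; "eef_pos": TCP position; "ee_rot": TCP orientation; "force": force on the tool from outside, world axes, zero at the start; "moment": the same for the moment, N m; "width": finger opening in m.
Only numpy, scipy, OpenCV 4.12 (cv2) and the standard library are available. Lean on these libraries where they do the work, as an engineer would, in place of code of your own. Each camera call takes 0.05 s, during which the arm holds its last target.

## Working session

There is one attempt and no reset: what is moved stays moved. The work goes in short steps, Python scripts to look and compute and a shell command to move; the robot and the scene stay as the last step left them, time stands still between calls to the robot, and variables do not carry over. Pictures are saved under pics/ and viewed, and the job is handed in when it is done.

```bash
mkdir -p pics; ls
python3 - <<'E'
from station import *
import cv2
s=get_state()
print({k:(v if not hasattr(v,'round') else v) for k,v in s.items()}, tcp_to_grasp)
for n in("side","top"):
    f=grab_frame(n); cv2.imwrite(f"pics/{n}0.png",f["pixels"][:,:,::-1])
    print(n,f["vfov"],f["cx"],f["cy"],f["extrinsics"],[k for k in f])
E
```

```text
pics
{'t': 0.0, 'q': array([ 1.41312909e+00,  3.59394585e-01,  1.10560322e-02, -3.65269237e-04,
       -1.22408562e+00, -2.88071586e-01]), 'qd': array([ 0.00037542, -0.00161557, -0.00087413, -0.00013082, -0.00072148,
        0.0010596 ]), 'joint_efforts': array([ 1.12059966e-03, -5.82713699e+01,  2.93068725e+01,  6.99735671e+00,
        7.16081529e-03, -1.50202518e-04]), 'eef_pos': array([0.2908349 , 0.60858807, 0.22561375]), 'ee_rot': array([ 0.08020869,  1.56913265, -1.93645085]), 'force': array([ 0.41653408, -0.02251376, -0.68539005]), 'moment': array([ 0.01652528,  0.00029267, -0.0347414 ]), 'width': 0.0872446822713513} 0.0188
side 49.02984612616376 314.20439975481634 194.1089812579308 [[ 0.99695934 -0.07377045  0.02509964 -0.53683797]
 [ 0.0200714   0.55434633  0.83204404 -0.12093696]
 [-0.07529416 -0.82901029  0.55414143 -1.07502734]
 [ 0.          0.          0.          1.        ]] ['pixels', 'vfov', 'cx', 'cy', 'extrinsics']
top 51.18966717161699 318.6858169326131 200.4627611437053 [[-0.00598047 -0.99998034  0.00188497  0.1081637 ]
 [ 0.98189398 -0.00551537  0.18935097 -0.5564535 ]
 [-0.18933685  0.00298324  0.98190766 -0.96203901]
 [ 0.          0.          0.          1.        ]] ['pixels', 'vfov', 'cx', 'cy', 'extrinsics']
```

View pics/side0.png

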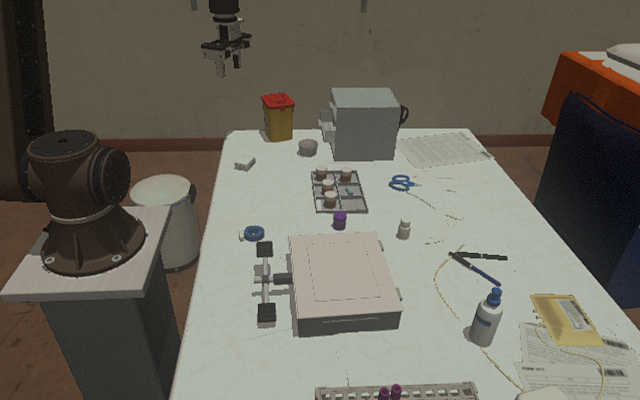

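View pics/top0.png

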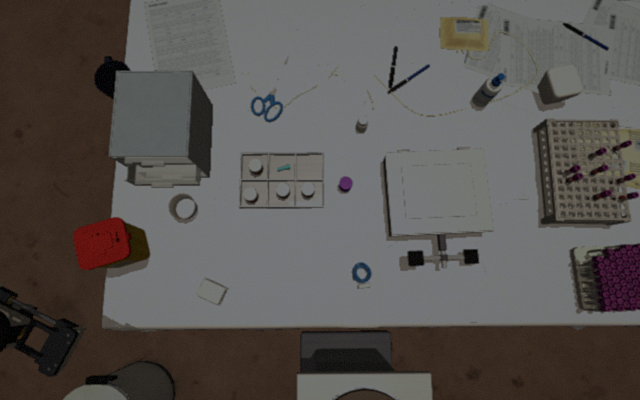

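```bash
cat > h.py <<'E'
import numpy as np, cv2
from station import *
def cam(f):
    F=200/np.tan(np.radians(f["vfov"])/2); return F,f["cx"],f["cy"],np.array(f["extrinsics"])
def ray(f,uv):
    F,cx,cy,E=cam(f); d=np.array([(uv[0]-cx)/F,-(uv[1]-cy)/F,-1]); R=E[:3,:3]
    return -R.T@E[:3,3], R.T@d
def onz(f,uv,z):
    o,d=ray(f,uv); return o+d*(z-o[2])/d[2]
def proj(f,p):
    F,cx,cy,E=cam(f); c=E[:3,:3]@np.array(p)+E[:3,3]; return np.array([cx+F*c[0]/-c[2],cy-F*c[1]/-c[2]])
def crop(f,x0,y0,x1,y1,k,name):
    c=f["pixels"][y0:y1,x0:x1,::-1]; cv2.imwrite("pics/"+name,cv2.resize(c,None,fx=k,fy=k,interpolation=cv2.INTER_CUBIC))
def st():
    s=get_state(); print("t %.2f"%s["t"],"pos",np.round(s["eef_pos"],4),"rot",np.round(s["ee_rot"],3),"F",np.round(s["force"],1),"w %.4f"%s["width"],"q",np.round(s["q"],2)); return s
E
python3 - <<'E'
from h import *
f=grab_frame("top"); crop(f,230,140,390,220,5,"tray1.png"); crop(f,370,130,510,280,4,"box1.png")
g=grab_frame("side"); crop(g,230,150,430,350,3,"side1.png")
E
```

```text
(no output)
```

View pics/tray1.png

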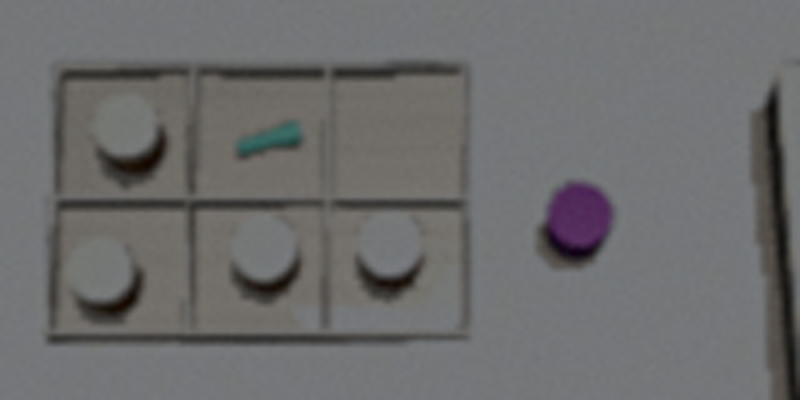

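View pics/box1.png

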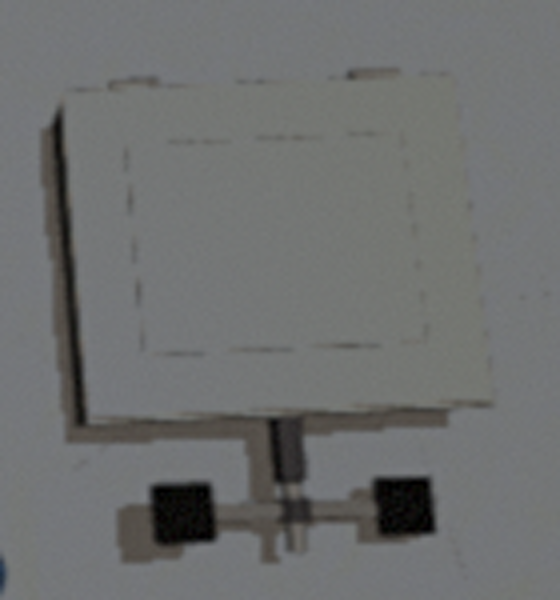

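View pics/side1.png

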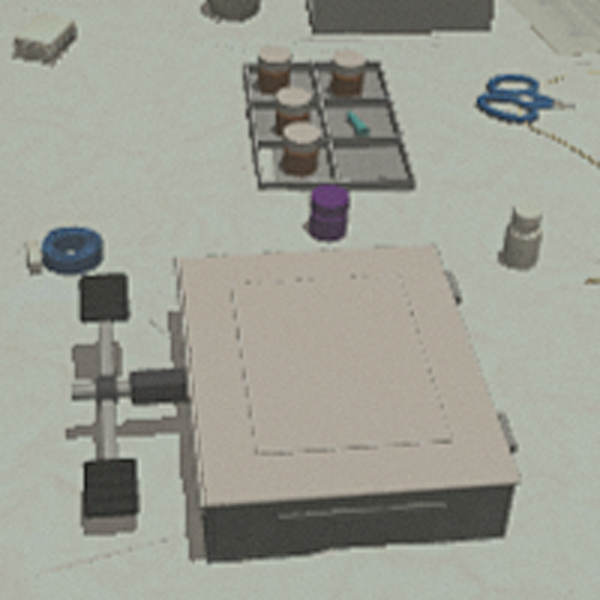

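Run:
```python
from h import *
f=grab_frame("top");g=grab_frame("side")
def tc(x,y,k,o): return (x+.5)/k-.5+np.array(o)[0],(y+.5)/k-.5+np.array(o)[1]
print("tray")
P=[onz(f,tc(x,y,5,(230,140)),.015) for x,y in[(57,65),(467,65),(467,337),(50,338)]]
for p in P: print(p.round(4))
print([np.linalg.norm(P[i]-P[(i+1)%4]).round(4) for i in range(4)], np.mean(P,0))
print("lid")
P=[onz(f,tc(x,y,4,(370,130)),.063) for x,y in[(64,90),(452,73),(492,404),(80,423)]]
for p in P: print(p.round(4))
print([np.linalg.norm(P[i]-P[(i+1)%4]).round(4) for i in range(4)], np.mean(P,0))
print("side tray")
P=[onz(g,tc(x,y,3,(230,150)),.015) for x,y in[(244,63),(382,62),(414,185),(259,188)]]
for p in P: print(p.round(4))
print([np.linalg.norm(P[i]-P[(i+1)%4]).round(4) for i in range(4)], np.mean(P,0))
print("side lid")
P=[onz(g,tc(x,y,3,(230,150)),.063) for x,y in[(178,260),(435,246),(517,482),(203,503)]]
for p in P: print(p.round(4))
print([np.linalg.norm(P[i]-P[(i+1)%4]).round(4) for i in range(4)], np.mean(P,0))
print('paddles')
for F,n,pts,k,o in((f,'top',[(183,512),(404,506)],4,(370,130)),(g,'side',[(104,298),(110,487)],3,(230,150))):
    for p,z in zip(pts,(.072,.032)): print(n,onz(F,tc(*p,k,o),z).round(4))
print('jars')
for x,y in[(127,127),(103,271),(264,248),(389,245)]: print('top',onz(f,tc(x,y,5,(230,140)),.040).round(4))
for x,y in[(348,60),(275,56),(294,97),(302,134)]: print('side',onz(g,tc(x,y,3,(230,150)),.040).round(4))
```

```text
tray
[0.6913 0.3045 0.015 ]
[0.6902 0.0929 0.015 ]
[0.5476 0.0941 0.015 ]
[0.5483 0.3038 0.015 ]
[np.float64(0.2116), np.float64(0.1426), np.float64(0.2098), np.float64(0.143)] [0.61933295 0.19883559 0.015     ]
lid
[ 0.6755 -0.0606  0.063 ]
[ 0.6851 -0.3006  0.063 ]
[ 0.4799 -0.3078  0.063 ]
[ 0.47   -0.0626  0.063 ]
[np.float64(0.2401), np.float64(0.2054), np.float64(0.2454), np.float64(0.2055)] [ 0.57759492 -0.18290393  0.063     ]
side tray
[0.5508 0.3071 0.015 ]
[0.6949 0.3046 0.015 ]
[0.69   0.0863 0.015 ]
[0.5494 0.0873 0.015 ]
[np.float64(0.1441), np.float64(0.2183), np.float64(0.1406), np.float64(0.2198)] [0.62128767 0.19633389 0.015     ]
side lid
[ 0.473  -0.0702  0.063 ]
[ 0.6762 -0.0615  0.063 ]
[ 0.6832 -0.3029  0.063 ]
[ 0.4824 -0.3094  0.063 ]
[np.float64(0.2033), np.float64(0.2415), np.float64(0.201), np.float64(0.2394)] [ 0.57869504 -0.1860391   0.063     ]
paddles
top [ 0.4168 -0.119   0.072 ]
top [ 0.4218 -0.2623  0.032 ]
side [ 0.4175 -0.1228  0.072 ]
side [ 0.4229 -0.2663  0.032 ]
jars
top [0.6509 0.2638 0.04  ]
top [0.5773 0.2739 0.04  ]
top [0.5885 0.1946 0.04  ]
top [0.5897 0.1327 0.04  ]
side [0.6525 0.2676 0.04  ]
side [0.5797 0.2778 0.04  ]
side [0.5911 0.1996 0.04  ]
side [0.5921 0.1356 0.04  ]
```

```bash
cat >> h.py <<'E'
from scipy.spatial.transform import Rotation as Ro
def Rt():
    s=get_state(); return Ro.from_euler('xyz',s["ee_rot"]).as_matrix(), np.array(s["eef_pos"])
def plan(target, jaw=None):
    """target TCP pos world, jaw=desired world angle (rad) of tool z (mod pi); prints shift in tool axes now and rotvec to tool-down"""
    R,p=Rt(); d=R.T@(np.array(target)-p); print("shift tool",d.round(4))
    a=np.arctan2(R[1,2],R[0,2]); print("jaw now deg",np.degrees(a).round(2))
    if jaw is not None:
        for k in (0,np.pi):
            z=np.array([np.cos(jaw+k),np.sin(jaw+k),0]);x=np.array([0,0,-1.]);y=np.cross(z,x)
            rv=Ro.from_matrix(R.T@np.c_[x,y,z]).as_rotvec(); print("turn",rv.round(3),"deg",np.degrees(np.linalg.norm(rv)).round(1))
E
python3 - <<'E'
from h import *
R,p=Rt(); print(R.round(3)); st()
plan([.417,-.12,.2],np.pi/2+.039)
f=grab_frame("side")
for n,uv,z in[("machine frontleft",(333,160),0),("mach fr",(395,160),0),("bin",(280,138),0),("cup",(308,156),0),("swab",(245,168),0),("bottle",(404,238),0),("tourn",(254,240),0),("purple",(340,228),0)]: print(n,onz(f,uv,z).round(3))
E
```

```text
[[-0.     0.902 -0.431]
 [-0.001 -0.431 -0.902]
 [-1.     0.     0.001]]
t 0.30 pos [0.291  0.6089 0.2262] rot [ 0.103  1.57  -1.913] F [ 0.6 -0.5  1.6] w 0.0876 q [ 1.41  0.36  0.01 -0.   -1.22 -0.29]
shift tool [0.0266 0.428  0.6033]
jaw now deg -115.54
turn [ 2.657e+00  0.000e+00 -1.000e-03] deg 152.2
turn [-0.485  0.001  0.   ] deg 27.8
machine frontleft [0.631 0.399 0.   ]
mach fr [0.838 0.393 0.   ]
bin [0.457 0.566 0.   ]
cup [0.549 0.429 0.   ]
swab [0.344 0.356 0.   ]
bottle [ 0.768 -0.012  0.   ]
tourn [ 0.387 -0.004  0.   ]
purple [0.609 0.036 0.   ]
```

```bash
R='[-0.02,0.37,0.333,-0.485,0,0,0]'; python3 -m crank '[[-0.02,0.37,0.333,-0.485,0,0,0],[-0.02,0.37,0.333,-0.485,0,0,0],[-0.02,0.37,0.333,-0.485,0,0,0],[-0.02,0.37,0.333,-0.485,0,0,0],[-0.02,0.37,0.333,-0.485,0,0,0],[-0.02,0.37,0.333,-0.485,0,0,0],[-0.02,0.37,0.333,-0.485,0,0,0],[-0.02,0.37,0.333,-0.485,0,0,0],[-0.02,0.37,0.333,-0.485,0,0,0],[-0.02,0.37,0.333,-0.485,0,0,0]]'
python3 - <<'E'
from h import *
st();plan([.418,-.120,.13],np.pi/2+.039)
E
```

```text
t: 1.6
eef_pos: [0.4814, 0.1488, 0.2466]
ee_rot: [2.58, 1.57, 1.047]
force: [-0.2, -0.2, 0.6]
width: 0.0009
t 1.60 pos [0.4814 0.1488 0.2466] rot [2.58  1.57  1.047] F [-0.2 -0.2  0.6] w 0.0009 q [ 0.69  0.06 -0.33 -0.   -1.18  0.92]
shift tool [ 0.1165 -0.0735  0.2662]
jaw now deg -87.83
turn [ 3.14e+00 -0.00e+00  1.00e-03] deg 179.9
turn [-0.001 -0.    -0.   ] deg 0.1
```

```bash
python3 -m crank '[[0.0,-0.0735,0.266,0,0,0,0],[0.0,-0.0735,0.266,0,0,0,0],[0.0,-0.0735,0.266,0,0,0,0],[0.0,-0.0735,0.266,0,0,0,0],[0.0,-0.0735,0.266,0,0,0,0],[0.05,-0.0735,0.266,0,0,0,0],[0.1165,-0.0735,0.266,0,0,0,0],[0.1165,-0.0735,0.266,0,0,0,0],[0.1165,-0.0735,0.266,0,0,0,0]]'
python3 - <<'E'
from h import *
st();plan([.418,-.120,.075],np.pi/2+.039)
f=grab_frame("side");crop(f,200,180,420,345,3,"side2.png")
E
```

```text
t: 2.72
eef_pos: [0.4196, -0.119, 0.1315]
ee_rot: [0.876, 1.57, -0.653]
force: [1.1, -0.1, 0.7]
width: 0.0005
t 2.73 pos [ 0.4196 -0.119   0.1315] rot [ 0.876  1.57  -0.653] F [ 1.1 -0.1  0.7] w 0.0005 q [ 0.18  0.05 -0.63  0.   -0.89  1.43]
shift tool [ 0.0565 -0.0017  0.0009]
jaw now deg -87.62
turn [-3.139e+00  1.000e-03  1.000e-03] deg 179.9
turn [ 0.003  0.001 -0.001] deg 0.2
```

View pics/side2.png

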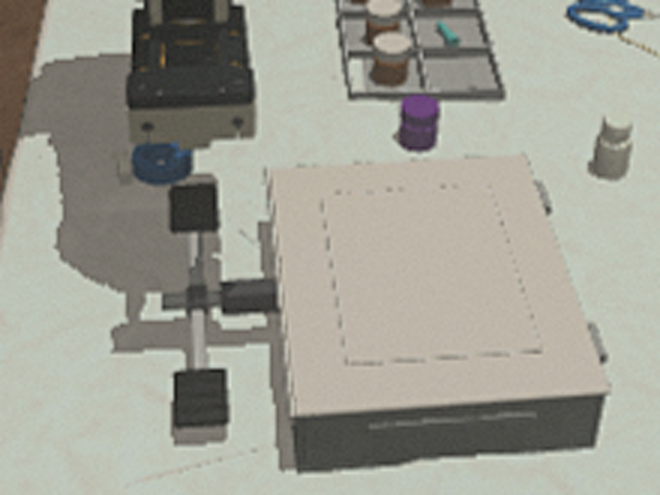

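Run:
```python
from h import *
f=grab_frame("side"); print(proj(f,[.42,-.12,.13]),proj(f,[.42,-.12,.2]),proj(f,[.42,-.12,.072]))
crop(f,200,60,420,225,3,"side3.png")
t=grab_frame("top");crop(t,330,200,520,320,4,"top3.png")
```

```text
[264.4927605  227.34217324] [263.2010925  200.28349601] [265.48451896 248.11815605]
```

View pics/side3.png

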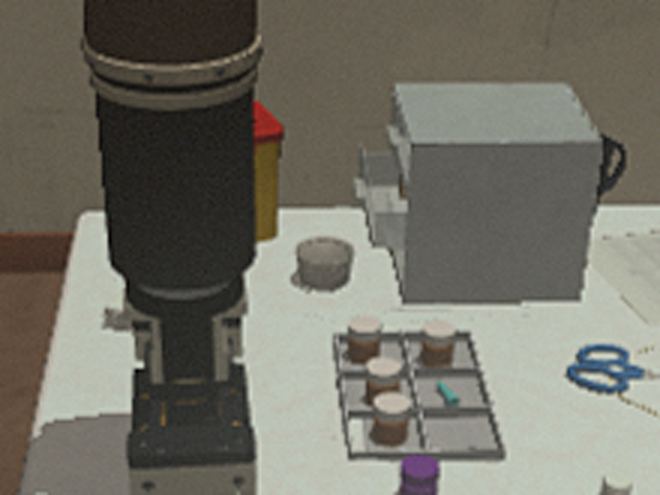

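View pics/top3.png

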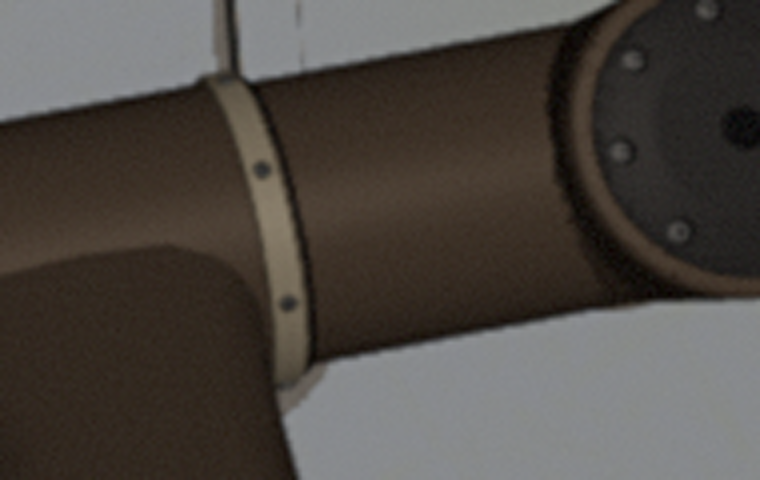

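```bash
python3 -m crank '[[0.03,-0.001,0.001,0,0,0,0],[0.05,-0.001,0.001,0,0,0,0],[0.057,-0.001,0.001,0,0,0,0],[0.06,-0.001,0.001,0,0,0,0],[0.065,-0.001,0.001,0,0,0,0],[0.07,-0.001,0.001,0,0,0,0],[0.075,-0.001,0.001,0,0,0,0],[0.08,-0.001,0.001,0,0,0,0]]'; python3 -m crank '[[0.004,0,0,0,0,0,0],[0.008,0,0,0,0,0,0],[0.012,0,0,0,0,0,0],[0.015,0,0,0,0,0,0],[0.018,0,0,0,0,0,0],[0.018,0,0,0,0,0,0]]'
python3 - <<'E'
from h import *
st()
f=grab_frame("side");cv2.imwrite("pics/side4.png",f["pixels"][:,:,::-1])
E
```

```text
t: 3.88
eef_pos: [0.4196, -0.1201, 0.052]
ee_rot: [1.697, 1.566, 0.166]
force: [-1.1, 4.3, 8.1]
width: 0.0001
t: 4.62
eef_pos: [0.4198, -0.1206, 0.0349]
ee_rot: [1.464, 1.566, -0.066]
force: [-5.1, 1.6, 20.1]
width: 0.0006
t 4.62 pos [ 0.4198 -0.1206  0.0349] rot [ 1.464  1.566 -0.066] F [-5.1  1.6 20.1] w 0.0006 q [ 0.18  0.2  -0.75  0.   -0.62  1.43]
```

View pics/side4.png

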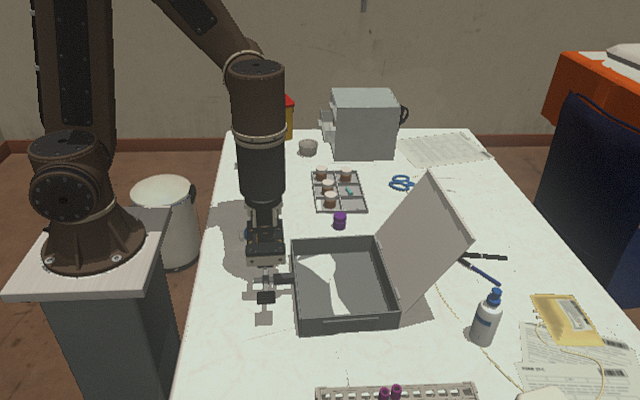

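```bash
python3 -m crank '[[0.001,0,0,0,0,0,0],[0.002,0,0,0,0,0,0],[0.002,0,0,0,0,0,0]]';python3 -m crank '[[0.001,0,0,0,0,0,0],[0.001,0,0,0,0,0,0]]'
```

```text
t: 5.05
eef_pos: [0.42, -0.1207, 0.0344]
ee_rot: [1.422, 1.566, -0.108]
force: [-13.0, 4.4, 45.3]
width: 0.0002
t: 5.3
eef_pos: [0.4202, -0.1207, 0.0342]
ee_rot: [1.398, 1.565, -0.132]
force: [-15.4, 7.3, 59.4]
width: 0.0002
```

```bash
python3 -m crank '[[-0.05,0,0,0,0,0,0],[-0.1,0,0,0,0,0,0],[-0.16,0,0,0,0,0,0],[-0.2,0,0,0,0,0,0],[-0.2,0,0,0,0,0,0],[-0.2,0.0,0,0,0,0,0]]'
python3 - <<'E'
from h import *
st();
plan([.592,.134,.14],np.radians(135))
f=grab_frame("side");crop(f,240,160,480,340,3,"side5.png")
E
```

```text
t: 6.05
eef_pos: [0.4172, -0.1206, 0.2296]
ee_rot: [1.873, 1.569, 0.342]
force: [-0.7, -0.2, -0.9]
width: 0.0007
t 6.05 pos [ 0.4172 -0.1206  0.2296] rot [1.873 1.569 0.342] F [-0.7 -0.2 -0.9] w 0.0007 q [ 0.18 -0.05 -0.48 -0.   -1.14  1.43]
shift tool [ 0.09    0.1845 -0.2475]
jaw now deg -87.76
turn [ 2.395e+00 -2.000e-03 -0.000e+00] deg 137.2
turn [-0.746  0.    -0.002] deg 42.8
```

View pics/side5.png

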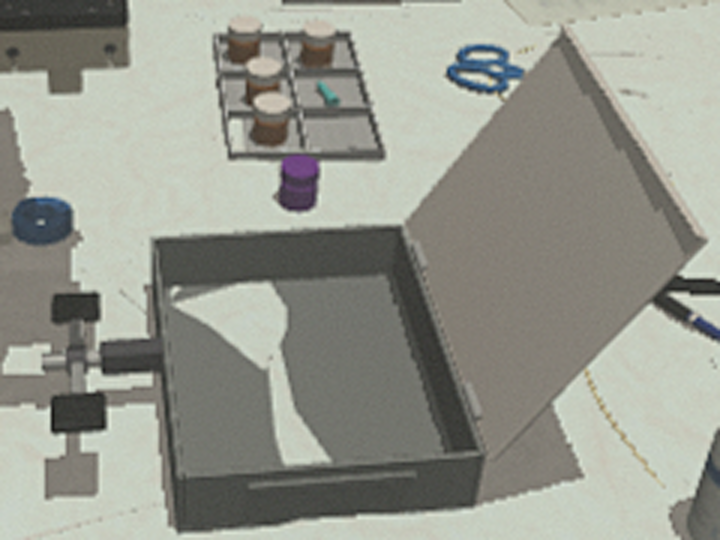

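```bash
python3 -m crank '[[0.02,0.185,-0.247,-0.746,0,0,0.54],[0.02,0.185,-0.247,-0.746,0,0,0.54],[0.02,0.185,-0.247,-0.746,0,0,0.54],[0.02,0.185,-0.247,-0.746,0,0,0.54],[0.02,0.185,-0.247,-0.746,0,0,0.54],[0.09,0.185,-0.247,-0.746,0,0,0.54],[0.09,0.185,-0.247,-0.746,0,0,0.54],[0.09,0.185,-0.247,-0.746,0,0,0.54]]'
python3 - <<'E'
from h import *
st();
plan([.591,.134,.020],np.radians(135))
f=grab_frame("side");crop(f,240,120,480,300,3,"side6.png")
print(proj(f,[.578+.201,-.185+.008+.122,.228]), "vs",240+565/3,160+28/3)
E
```

```text
t: 7.1
eef_pos: [0.5923, 0.1326, 0.1391]
ee_rot: [-1.488, 1.569, -2.274]
force: [0.4, -0.1, 0.2]
width: 0.0474
t 7.10 pos [0.5923 0.1326 0.1391] rot [-1.488  1.569 -2.274] F [ 0.4 -0.1  0.2] w 0.0474 q [ 0.54  0.32 -0.26  0.   -1.    1.81]
shift tool [ 0.1191  0.0003 -0.0019]
jaw now deg -45.01
turn [ 3.141e+00  3.000e-03 -0.000e+00] deg 180.0
turn [-0.     0.     0.002] deg 0.1
[428.01067147 169.52327711] vs 428.33333333333337 169.33333333333334
```

View pics/side6.png

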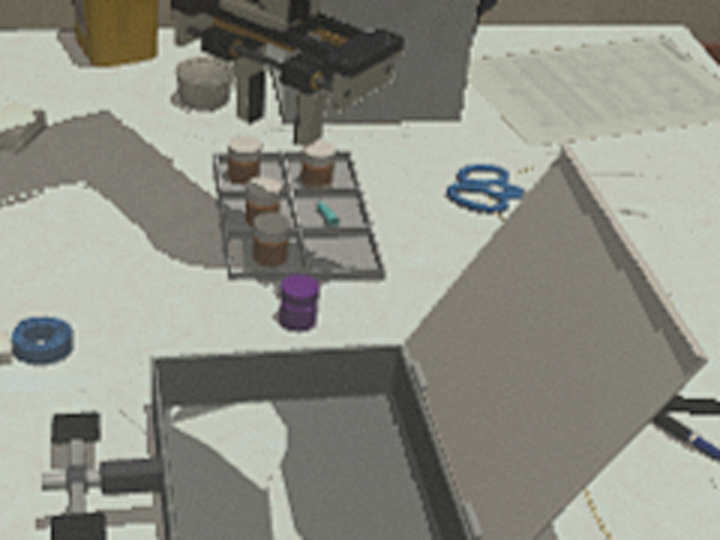

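```bash
python3 -m crank '[[0.04,0,-0.002,0,0,0,0.54],[0.08,0,-0.002,0,0,0,0.54],[0.08,0,-0.002,0,0,0,0.54]]'
python3 - <<'E'
from h import *
st();
f=grab_frame("side");crop(f,290,140,390,220,7,"side7.png")
E
```

```text
t: 7.52
eef_pos: [0.5903, 0.1338, 0.0589]
ee_rot: [-1.836, 1.569, -2.623]
force: [-0.3, 0.8, 0.6]
width: 0.0474
t 7.53 pos [0.5903 0.1338 0.0589] rot [-1.836  1.569 -2.623] F [-0.3  0.8  0.6] w 0.0474 q [ 0.55  0.4  -0.35 -0.   -0.82  1.81]
```

View pics/side7.png

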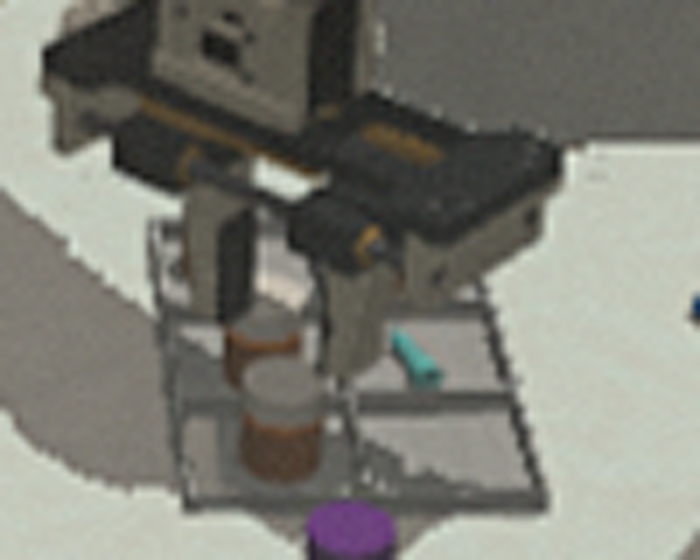

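```bash
python3 -m crank '[[0.015,0,0,0,0,0,0.54],[0.03,0,0,0,0,0,0.54],[0.038,0,0,0,0,0,0.54],[0.038,0,0,0,0,0,0.54]]' 10; python3 -m crank '[[0,0,0,0,0,0,0.51],[0,0,0,0,0,0,0.48],[0,0,0,0,0,0,0.46],[0,0,0,0,0,0,0.44],[0,0,0,0,0,0,0.42],[0,0,0,0,0,0,0.40],[0,0,0,0,0,0,0.385],[0,0,0,0,0,0,0.37],[0,0,0,0,0,0,0.36],[0,0,0,0,0,0,0.35]]' 10
```

```text
t: 8.07
eef_pos: [0.5907, 0.1345, 0.0203]
ee_rot: [-1.792, 1.569, -2.578]
force: [-1.1, -1.0, -0.2]
width: 0.0473
t: 9.32
eef_pos: [0.5911, 0.1348, 0.0211]
ee_rot: [0.482, 1.571, -0.303]
force: [0.6, 0.2, -0.0]
width: 0.0336
```

```bash
python3 -m crank '[[-0.02,0,0,0,0,0,0.34],[-0.05,0,0,0,0,0,0.34],[-0.09,0,0,0,0,0,0.34],[-0.12,0,0,0,0,0,0.34],[-0.12,0,0,0,0,0,0.34]]' 10
python3 - <<'E'
from h import *
st()
a=.039
def B(x,y,z): c,s=np.cos(a),np.sin(a); return [.5785+c*x-s*y,-.1845+s*x+c*y,z]
for x in(-42,33):
  for y in (42,-42): print(x,y,np.round(B(x/1e3,y/1e3,0),4))
plan(B(-.042,-.042,.14),np.pi/2+.039)
f=grab_frame("side");crop(f,290,100,410,200,6,"side8.png")
E
```

```text
t: 9.95
eef_pos: [0.5924, 0.1355, 0.1438]
ee_rot: [1.263, 1.566, 0.477]
force: [-0.4, 0.6, -1.3]
width: 0.0334
t 9.95 pos [0.5924 0.1355 0.1438] rot [1.263 1.566 0.477] F [-0.4  0.6 -1.3] w 0.0334 q [ 0.55  0.31 -0.26  0.   -1.    1.81]
-42 42 [ 0.5349 -0.1442  0.    ]
-42 -42 [ 0.5382 -0.2281  0.    ]
33 42 [ 0.6098 -0.1412  0.    ]
33 -42 [ 0.6131 -0.2252  0.    ]
shift tool [ 0.0028 -0.2955  0.2187]
jaw now deg -44.99
turn [-2.395  0.006 -0.   ] deg 137.2
turn [ 0.747 -0.    -0.005] deg 42.8
```

View pics/side8.png

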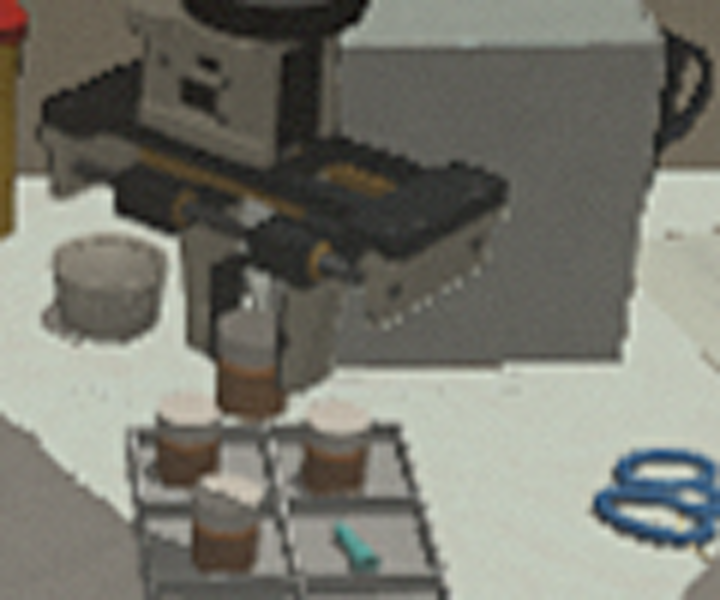

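```bash
python3 -m crank '[[0.0,-0.03,0.022,0.1,0,0,0.34],[0.0,-0.066,0.049,0.2,0,0,0.34],[0.0,-0.104,0.077,0.3,0,0,0.34],[0.0,-0.142,0.105,0.4,0,0,0.34],[0,-0.18,0.133,0.5,0,0,0.34],[0,-0.218,0.161,0.6,0,0,0.34],[0,-0.256,0.189,0.7,0,0,0.34],[0,-0.28,0.207,0.747,0,0,0.34],[0,-0.2955,0.2187,0.747,0,0,0.34],[0,-0.2955,0.2187,0.747,0,0,0.34]]'
python3 - <<'E'
from h import *
st()
plan([.538,-.228,.022],np.pi/2+.039)
f=grab_frame("side");crop(f,240,140,480,320,3,"side9.png")
E
```

```text
t: 11.25
eef_pos: [0.5361, -0.2296, 0.1401]
ee_rot: [-1.826, 1.569, 2.924]
force: [-0.4, 1.6, -0.5]
width: 0.0337
t 11.25 pos [ 0.5361 -0.2296  0.1401] rot [-1.826  1.569  2.924] F [-0.4  1.6 -0.5] w 0.0337 q [-0.07  0.28 -0.31 -0.   -0.98  1.68]
shift tool [ 0.1181  0.0021 -0.0014]
jaw now deg -87.84
turn [3.14e+00 2.00e-03 1.00e-03] deg 179.9
turn [-0.001 -0.     0.001] deg 0.1
```

View pics/side9.png

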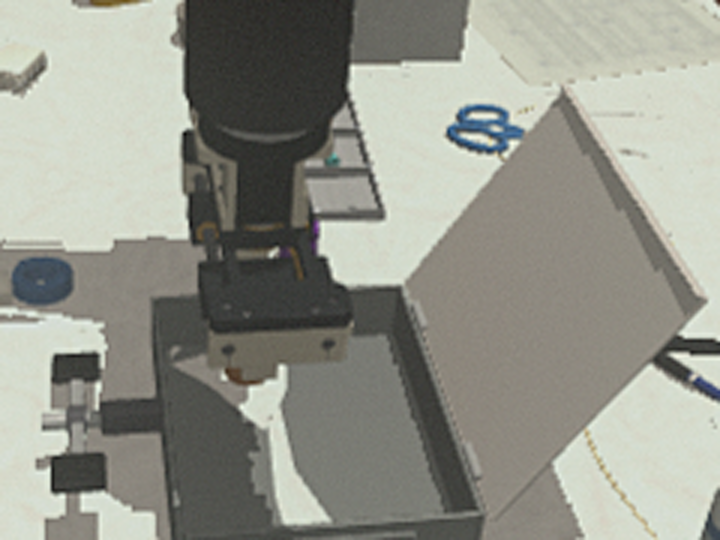

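```bash
python3 -m crank '[[0.04,0.002,-0.001,0,0,0,0.34],[0.08,0.002,-0.001,0,0,0,0.34],[0.105,0.002,-0.001,0,0,0,0.34],[0.114,0.002,-0.001,0,0,0,0.34],[0.116,0.002,-0.001,0,0,0,0.34],[0.116,0.002,-0.001,0,0,0,0.34]]'; python3 -m crank '[[0.001,0,0,0,0,0,0.34],[0.0015,0,0,0,0,0,0.34],[0.0015,0,0,0,0,0,0.34]]'
```

```text
t: 12.05
eef_pos: [0.5395, -0.2276, 0.026]
ee_rot: [1.357, 1.569, -0.175]
force: [0.2, 0.4, -1.1]
width: 0.0337
t: 12.42
eef_pos: [0.5388, -0.2278, 0.0239]
ee_rot: [1.471, 1.57, -0.062]
force: [0.8, 0.1, -0.6]
width: 0.0338
```

```bash
python3 -m crank '[[0.001,0,0,0,0,0,0.34],[0.001,0,0,0,0,0,0.34]]';python3 -m crank '[[0.001,0,0,0,0,0,0.34],[0.001,0,0,0,0,0,0.34]]'; python3 -c "
from h import *
st()"
```

```text
t: 12.68
eef_pos: [0.5386, -0.2278, 0.0225]
ee_rot: [-1.737, 1.571, 3.013]
force: [-0.1, 0.5, 0.0]
width: 0.0334
t: 12.92
eef_pos: [0.5387, -0.2278, 0.022]
ee_rot: [0.412, 1.571, -1.12]
force: [-1.5, 1.2, 5.1]
width: 0.0334
t 12.93 pos [ 0.5387 -0.2278  0.022 ] rot [ 0.412  1.571 -1.12 ] F [-1.5  1.2  5.1] w 0.0334 q [-0.07  0.42 -0.43  0.   -0.72  1.67]
```

```bash
python3 -m crank '[[0,0,0,0,0,0,0.38],[0,0,0,0,0,0,0.42],[0,0,0,0,0,0,0.46],[0,0,0,0,0,0,0.52],[0,0,0,0,0,0,0.52],[-0.02,0,0,0,0,0,0.52],[-0.06,0,0,0,0,0,0.52],[-0.12,0,0,0,0,0,0.52],[-0.12,0,0,0,0,0,0.52],[-0.12,0,0,0,0,0,0.52]]'
python3 - <<'E'
from h import *
st()
plan([.48,.1,.22])
f=grab_frame("top");cv2.imwrite("pics/top10.png",f["pixels"][:,:,::-1])
f=grab_frame("side");crop(f,240,140,480,320,3,"side10.png")
E
```

```text
t: 14.18
eef_pos: [0.5385, -0.2276, 0.1417]
ee_rot: [1.905, 1.57, 0.372]
force: [0.0, -0.4, -0.1]
width: 0.0456
t 14.18 pos [ 0.5385 -0.2276  0.1417] rot [1.905 1.57  0.372] F [ 0.  -0.4 -0.1] w 0.0456 q [-0.07  0.28 -0.31 -0.   -0.98  1.67]
shift tool [-0.0782 -0.046  -0.3296]
jaw now deg -87.83
```

View pics/side10.png

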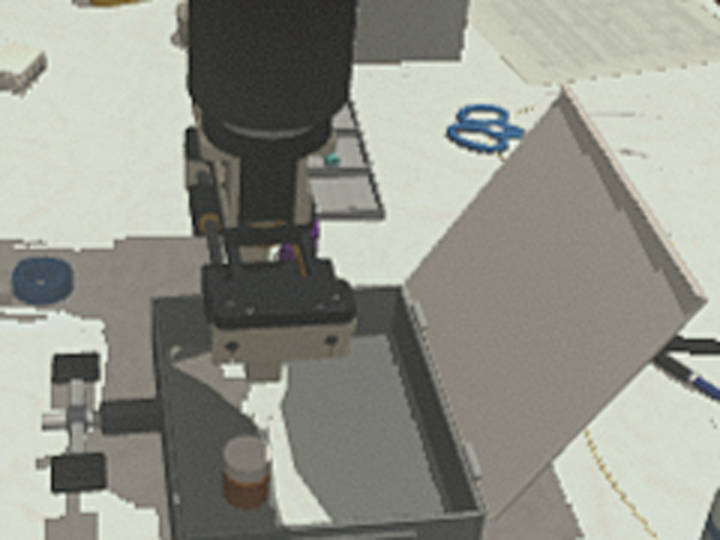

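View pics/top10.png

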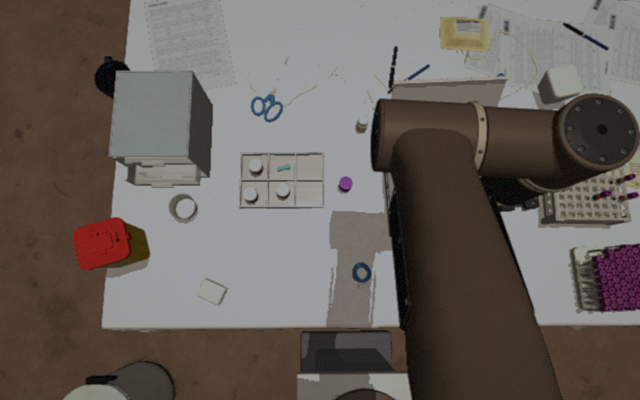

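Run:
```python
from h import *
f=grab_frame("top");crop(f,235,145,355,215,6,"tray11.png")
plan([.590,.197,.14],np.radians(135))
```

```text
shift tool [ 3.000e-04  6.820e-02 -4.223e-01]
jaw now deg -87.82
turn [2.394e+00 2.000e-03 2.000e-03] deg 137.2
turn [-0.747 -0.001  0.002] deg 42.8
```

View pics/tray11.png

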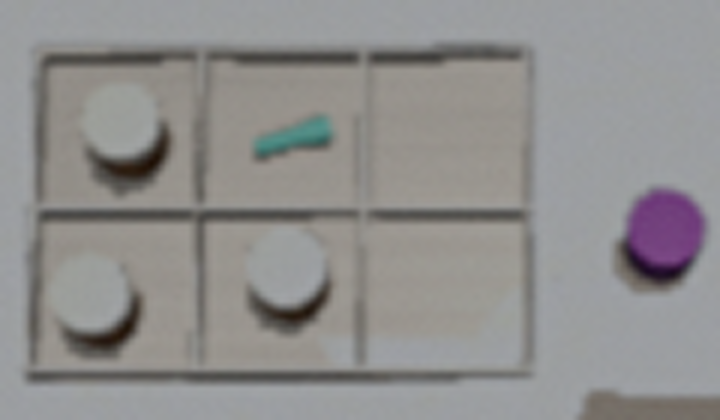

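```bash
python3 -m crank '[[-0.02,0.008,-0.05,-0.15,0,0,0.54],[-0.03,0.018,-0.11,-0.3,0,0,0.54],[-0.03,0.028,-0.17,-0.45,0,0,0.54],[-0.03,0.038,-0.23,-0.6,0,0,0.54],[-0.03,0.048,-0.29,-0.747,0,0,0.54],[-0.02,0.058,-0.35,-0.747,0,0,0.54],[0,0.068,-0.4,-0.747,0,0,0.54],[0,0.068,-0.422,-0.747,0,0,0.54],[0,0.068,-0.422,-0.747,0,0,0.54],[0,0.068,-0.422,-0.747,0,0,0.54]]'
python3 - <<'E'
from h import *
st();plan([.590,.197,.060],np.radians(135))
E
```

```text
t: 15.58
eef_pos: [0.5903, 0.1958, 0.1415]
ee_rot: [-1.602, 1.57, -2.388]
force: [-0.0, 0.2, -0.1]
width: 0.0473
t 15.57 pos [0.5903 0.1958 0.1415] rot [-1.602  1.57  -2.388] F [-0.   0.2 -0.1] w 0.0473 q [ 0.63  0.34 -0.22  0.   -1.01  1.72]
shift tool [ 0.0815  0.0007 -0.0011]
jaw now deg -45.03
turn [3.141e+00 1.000e-03 0.000e+00] deg 180.0
turn [-0.001 -0.     0.001] deg 0.0
```

```bash
python3 -m crank '[[0.04,0.001,-0.001,0,0,0,0.54],[0.08,0.001,-0.001,0,0,0,0.54],[0.08,0.001,-0.001,0,0,0,0.54]]'
python3 - <<'E'
from h import *
st();plan([.590,.197,.0205],np.radians(135))
f=grab_frame("side");crop(f,290,130,390,210,7,"side12.png")
E
```

```text
t: 15.95
eef_pos: [0.5887, 0.1954, 0.0593]
ee_rot: [-1.799, 1.565, -2.586]
force: [-0.4, -0.0, 0.8]
width: 0.0475
t 15.95 pos [0.5887 0.1954 0.0593] rot [-1.799  1.565 -2.586] F [-0.4 -0.   0.8] w 0.0475 q [ 0.63  0.42 -0.31 -0.   -0.84  1.72]
shift tool [ 0.0387  0.0023 -0.0001]
jaw now deg -45.13
turn [3.139e+00 9.000e-03 2.000e-03] deg 179.9
turn [-0.002 -0.001  0.006] deg 0.4
```

View pics/side12.png

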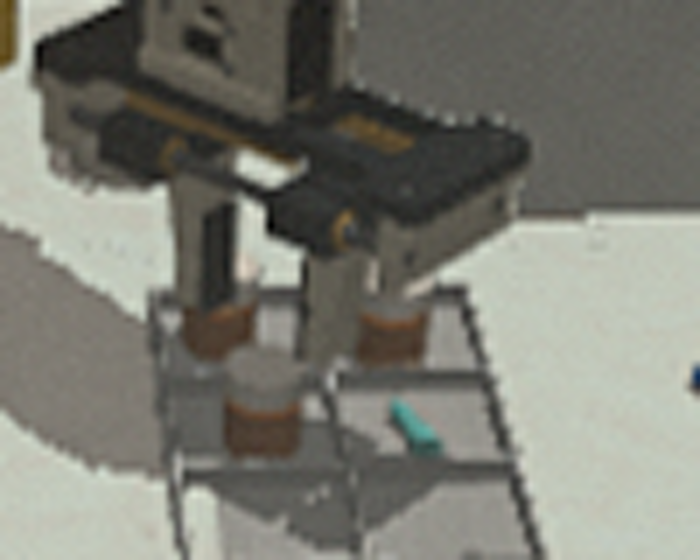

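```bash
python3 -m crank '[[0.015,0.001,0,0,0,0,0.54],[0.03,0.001,0,0,0,0,0.54],[0.038,0.001,0,0,0,0,0.54],[0.038,0.001,0,0,0,0,0.54]]' 10; python3 -m crank '[[0,0,0,0,0,0,0.51],[0,0,0,0,0,0,0.48],[0,0,0,0,0,0,0.46],[0,0,0,0,0,0,0.44],[0,0,0,0,0,0,0.42],[0,0,0,0,0,0,0.40],[0,0,0,0,0,0,0.385],[0,0,0,0,0,0,0.37],[0,0,0,0,0,0,0.36],[0,0,0,0,0,0,0.34]]' 10;python3 -m crank '[[-0.02,0,0,0,0,0,0.34],[-0.05,0,0,0,0,0,0.34],[-0.09,0,0,0,0,0,0.34],[-0.12,0,0,0,0,0,0.34],[-0.12,0,0,0,0,0,0.34]]' 10
python3 - <<'E'
from h import *
st();plan([.535,-.144,.14],np.pi/2+.039)
f=grab_frame("side");crop(f,290,100,410,200,6,"side13.png")
E
```

```text
t: 16.5
eef_pos: [0.5908, 0.1985, 0.0228]
ee_rot: [-1.747, 1.569, -2.533]
force: [0.0, -0.0, 0.3]
width: 0.0474
t: 17.75
eef_pos: [0.5913, 0.1987, 0.0236]
ee_rot: [1.053, 1.571, 0.267]
force: [-0.0, -1.3, 0.7]
width: 0.0338
t: 18.38
eef_pos: [0.5924, 0.1995, 0.1464]
ee_rot: [1.364, 1.566, 0.578]
force: [-0.6, 0.4, -2.0]
width: 0.0334
t 18.38 pos [0.5924 0.1995 0.1464] rot [1.364 1.566 0.578] F [-0.6  0.4 -2. ] w 0.0334 q [ 0.64  0.34 -0.22  0.   -1.02  1.72]
shift tool [ 0.0052 -0.2836  0.2023]
jaw now deg -44.99
turn [-2.395e+00  6.000e-03 -1.000e-03] deg 137.2
turn [ 0.746 -0.001 -0.005] deg 42.8
```

View pics/side13.png

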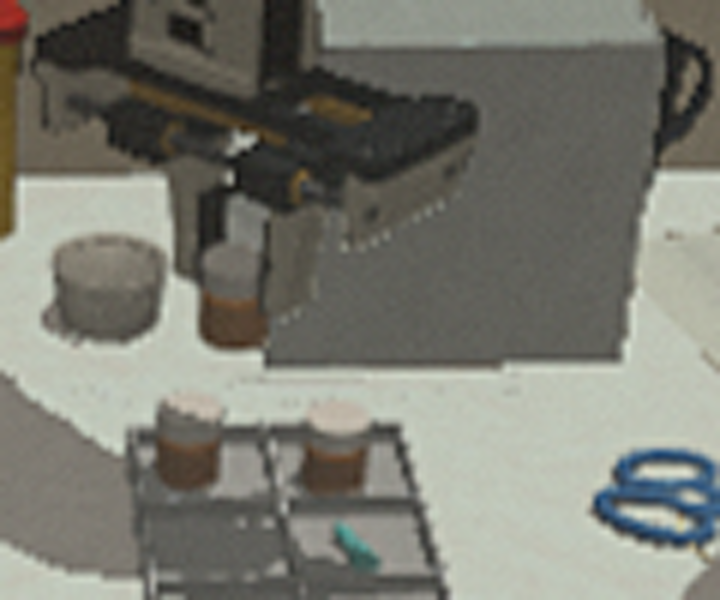

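```bash
python3 -m crank '[[0.0,-0.03,0.022,0.1,0,0,0.34],[0.0,-0.066,0.047,0.2,0,0,0.34],[0.0,-0.104,0.074,0.3,0,0,0.34],[0.0,-0.142,0.101,0.4,0,0,0.34],[0,-0.18,0.128,0.5,0,0,0.34],[0,-0.218,0.155,0.6,0,0,0.34],[0,-0.25,0.178,0.7,0,0,0.34],[0,-0.275,0.196,0.747,0,0,0.34],[0,-0.2836,0.2023,0.747,0,0,0.34],[0,-0.2836,0.2023,0.747,0,0,0.34]]'
python3 - <<'E'
from h import *
st()
plan([.535,-.144,.030],np.pi/2+.039)
f=grab_frame("side");crop(f,240,140,480,320,3,"side14.png")
E
```

```text
t: 19.68
eef_pos: [0.5331, -0.1452, 0.1427]
ee_rot: [-1.701, 1.569, 3.049]
force: [0.3, 0.1, -0.4]
width: 0.0338
t 19.68 pos [ 0.5331 -0.1452  0.1427] rot [-1.701  1.569  3.049] F [ 0.3  0.1 -0.4] w 0.0338 q [ 0.09  0.23 -0.37 -0.   -0.97  1.52]
shift tool [ 0.1127  0.0021 -0.0011]
jaw now deg -87.84
turn [3.14e+00 2.00e-03 0.00e+00] deg 179.9
turn [-0.001 -0.     0.001] deg 0.1
```

View pics/side14.png

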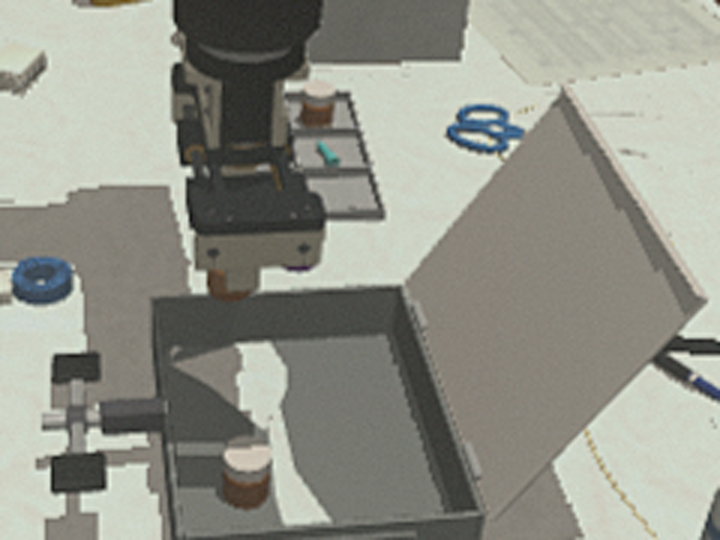

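```bash
python3 -m crank '[[0.04,0.002,-0.001,0,0,0,0.34],[0.08,0.002,-0.001,0,0,0,0.34],[0.105,0.002,-0.001,0,0,0,0.34],[0.114,0.002,-0.001,0,0,0,0.34],[0.115,0.002,-0.001,0,0,0,0.34],[0.115,0.002,-0.001,0,0,0,0.34]]'; python3 -m crank '[[0.001,0,0,0,0,0,0.34],[0.0015,0,0,0,0,0,0.34],[0.0015,0,0,0,0,0,0.34]]'
```

```text
t: 20.48
eef_pos: [0.5365, -0.1435, 0.0296]
ee_rot: [1.512, 1.569, -0.02]
force: [0.2, 0.5, -0.7]
width: 0.0334
t: 20.85
eef_pos: [0.5357, -0.1439, 0.0273]
ee_rot: [1.631, 1.57, 0.098]
force: [0.1, 0.4, -1.4]
width: 0.0335
```

```bash
python3 -m crank '[[0.001,0,0,0,0,0,0.34],[0.002,0,0,0,0,0,0.34],[0.002,0,0,0,0,0,0.34]]'; python3 -m crank '[[0.001,0,0,0,0,0,0.34],[0.001,0,0,0,0,0,0.34]]'
```

```text
t: 21.22
eef_pos: [0.5355, -0.1439, 0.0249]
ee_rot: [-1.572, 1.57, -3.105]
force: [-0.5, -0.4, -0.6]
width: 0.0336
t: 21.48
eef_pos: [0.5357, -0.1438, 0.0245]
ee_rot: [0.905, 1.571, -0.627]
force: [-1.7, -0.5, 4.0]
width: 0.0337
```

```bash
python3 -m crank '[[0,0,0,0,0,0,0.38],[0,0,0,0,0,0,0.42],[0,0,0,0,0,0,0.46],[0,0,0,0,0,0,0.52],[0,0,0,0,0,0,0.52],[-0.02,0,0,0,0,0,0.52],[-0.06,0,0,0,0,0,0.52],[-0.12,0,0,0,0,0,0.52],[-0.12,0,0,0,0,0,0.52],[-0.12,0,0,0,0,0,0.52]]'
python3 - <<'E'
from h import *
st()
plan([.651,.265,.14],np.radians(135))
f=grab_frame("top");crop(f,235,145,355,215,6,"tray15.png")
f=grab_frame("side");crop(f,240,140,480,320,3,"side15.png")
E
```

```text
t: 22.72
eef_pos: [0.5354, -0.1437, 0.1441]
ee_rot: [2.209, 1.57, 0.676]
force: [0.3, 0.6, -0.3]
width: 0.0453
t 22.73 pos [ 0.5354 -0.1437  0.1441] rot [2.209 1.57  0.676] F [ 0.3  0.6 -0.3] w 0.0453 q [ 0.09  0.23 -0.37 -0.   -0.97  1.52]
shift tool [ 0.0044  0.1311 -0.404 ]
jaw now deg -87.82
turn [ 2.394e+00 -1.000e-03  0.000e+00] deg 137.2
turn [-0.747 -0.    -0.001] deg 42.8
```

View pics/side15.png

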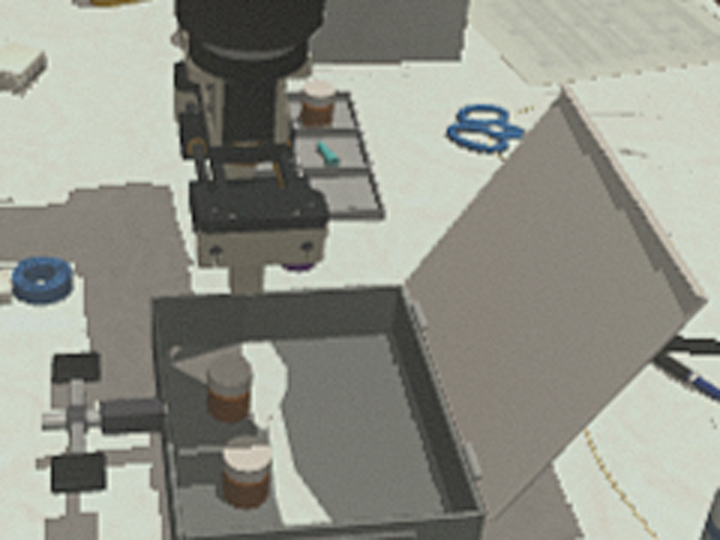

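View pics/tray15.png

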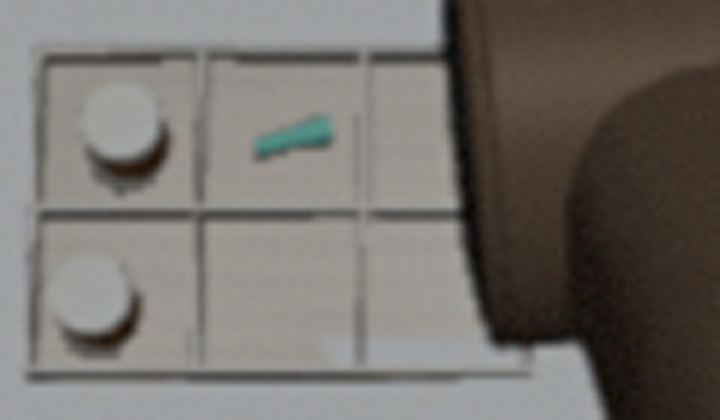

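```bash
python3 -m crank '[[-0.02,0.016,-0.05,-0.15,0,0,0.54],[-0.03,0.034,-0.1,-0.3,0,0,0.54],[-0.03,0.052,-0.16,-0.45,0,0,0.54],[-0.03,0.071,-0.22,-0.6,0,0,0.54],[-0.03,0.09,-0.28,-0.747,0,0,0.54],[-0.02,0.11,-0.34,-0.747,0,0,0.54],[0.004,0.131,-0.39,-0.747,0,0,0.54],[0.004,0.131,-0.404,-0.747,0,0,0.54],[0.004,0.131,-0.404,-0.747,0,0,0.54],[0.004,0.131,-0.404,-0.747,0,0,0.54]]'
python3 - <<'E'
from h import *
st();plan([.6515,.2655,.060],np.radians(135))
f=grab_frame("side");crop(f,270,60,430,210,4,"side16.png")
E
```

```text
t: 24.08
eef_pos: [0.651, 0.2638, 0.1402]
ee_rot: [-1.283, 1.57, -2.069]
force: [-0.3, -0.2, 0.7]
width: 0.0475
t 24.07 pos [0.651  0.2638 0.1402] rot [-1.283  1.57  -2.069] F [-0.3 -0.2  0.7] w 0.0475 q [ 0.66  0.46 -0.03  0.   -1.08  1.69]
shift tool [ 0.0802  0.0016 -0.0008]
jaw now deg -45.04
turn [ 3.141  0.    -0.   ] deg 180.0
turn [-0.001  0.     0.   ] deg 0.0
```

View pics/side16.png

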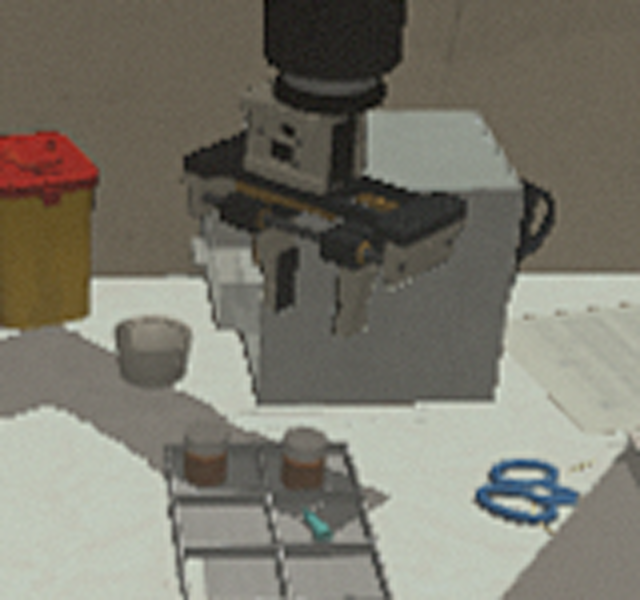

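```bash
python3 -m crank '[[0.03,0.002,-0.001,0,0,0,0.54],[0.06,0.002,-0.001,0,0,0,0.54],[0.08,0.002,-0.001,0,0,0,0.54],[0.08,0.002,-0.001,0,0,0,0.54]]'
python3 - <<'E'
from h import *
st();plan([.6515,.266,.022],np.radians(135))
f=grab_frame("side");crop(f,290,120,390,200,7,"side17.png")
E
```

```text
t: 24.62
eef_pos: [0.6511, 0.2652, 0.0593]
ee_rot: [-1.785, 1.569, -2.572]
force: [0.1, -0.4, -0.2]
width: 0.0475
t 24.62 pos [0.6511 0.2652 0.0593] rot [-1.785  1.569 -2.572] F [ 0.1 -0.4 -0.2] w 0.0475 q [ 0.66  0.54 -0.11 -0.   -0.93  1.69]
shift tool [ 0.0373  0.0009 -0.0002]
jaw now deg -45.1
turn [3.14e+00 3.00e-03 1.00e-03] deg 179.9
turn [-0.002 -0.     0.002] deg 0.2
```

View pics/side17.png

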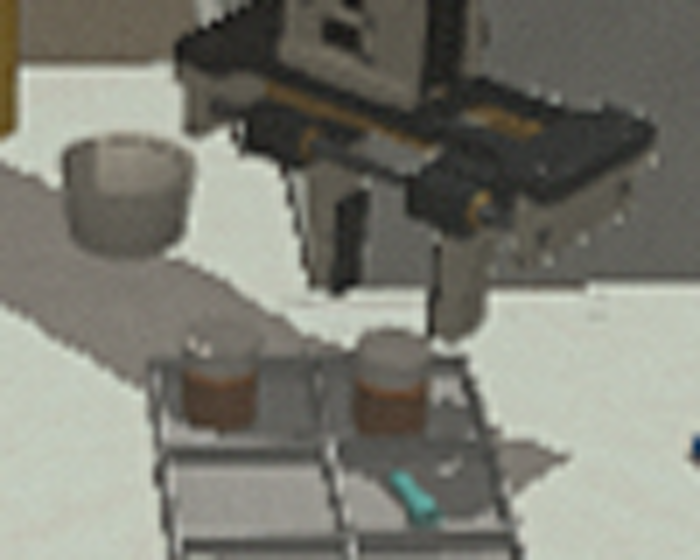

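```bash
python3 -m crank '[[0.015,0.0005,0,0,0,0,0.54],[0.03,0.0005,0,0,0,0,0.54],[0.037,0.0005,0,0,0,0,0.54],[0.037,0.0005,0,0,0,0,0.54]]' 10; python3 -m crank '[[0,0,0,0,0,0,0.51],[0,0,0,0,0,0,0.48],[0,0,0,0,0,0,0.46],[0,0,0,0,0,0,0.44],[0,0,0,0,0,0,0.42],[0,0,0,0,0,0,0.40],[0,0,0,0,0,0,0.385],[0,0,0,0,0,0,0.37],[0,0,0,0,0,0,0.36],[0,0,0,0,0,0,0.34]]' 10;python3 -m crank '[[-0.02,0,0,0,0,0,0.34],[-0.05,0,0,0,0,0,0.34],[-0.09,0,0,0,0,0,0.34],[-0.12,0,0,0,0,0,0.34],[-0.12,0,0,0,0,0,0.34]]' 10
python3 - <<'E'
from h import *
st();plan([.613,-.225,.14],np.pi/2+.039)
f=grab_frame("side");crop(f,290,80,410,180,6,"side18.png")
E
```

```text
t: 25.18
eef_pos: [0.6517, 0.2671, 0.0221]
ee_rot: [-1.706, 1.569, -2.491]
force: [0.8, 0.0, 0.7]
width: 0.0475
t: 26.42
eef_pos: [0.6522, 0.2673, 0.0231]
ee_rot: [-0.802, 1.571, -1.588]
force: [0.0, -0.2, 0.6]
width: 0.0336
t: 27.05
eef_pos: [0.6538, 0.2684, 0.1481]
ee_rot: [1.345, 1.564, 0.56]
force: [-0.5, 0.6, -0.8]
width: 0.034
t 27.05 pos [0.6538 0.2684 0.1481] rot [1.345 1.564 0.56 ] F [-0.5  0.6 -0.8] w 0.0340 q [ 0.66  0.46 -0.02  0.   -1.09  1.69]
shift tool [ 0.006  -0.3779  0.3199]
jaw now deg -44.99
turn [-2.395e+00  9.000e-03 -1.000e-03] deg 137.2
turn [ 0.747 -0.001 -0.007] deg 42.8
```

View pics/side18.png

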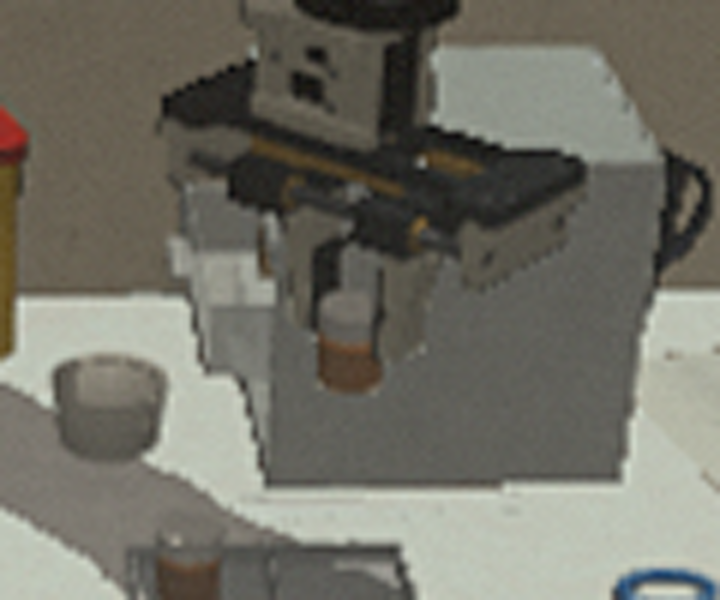

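```bash
python3 -m crank '[[0.0,-0.025,0.021,0.1,0,0,0.34],[0.0,-0.06,0.051,0.23,0,0,0.34],[0.0,-0.1,0.085,0.37,0,0,0.34],[0.0,-0.14,0.119,0.51,0,0,0.34],[0,-0.18,0.152,0.65,0,0,0.34],[0,-0.22,0.186,0.747,0,0,0.34],[0,-0.26,0.22,0.747,0,0,0.34],[0,-0.3,0.254,0.747,0,0,0.34],[0,-0.34,0.288,0.747,0,0,0.34],[0,-0.365,0.309,0.747,0,0,0.34]]'
python3 - <<'E'
from h import *
st()
plan([.613,-.225,.14],np.pi/2+.039)
E
```

```text
t: 28.35
eef_pos: [0.6112, -0.2114, 0.1424]
ee_rot: [-1.752, 1.569, 2.997]
force: [0.5, -0.1, -1.3]
width: 0.0334
t 28.35 pos [ 0.6112 -0.2114  0.1424] rot [-1.752  1.569  2.997] F [ 0.5 -0.1 -1.3] w 0.0334 q [-0.03  0.38 -0.16 -0.   -1.03  1.64]
shift tool [0.0024 0.0013 0.0137]
jaw now deg -87.9
turn [3.139e+00 3.000e-03 0.000e+00] deg 179.9
turn [-0.002 -0.     0.002] deg 0.2
```

```bash
python3 -m crank '[[0.0,0.001,0.01,0,0,0,0.34],[0.0,0.001,0.0135,0,0,0,0.34],[0.0,0.001,0.0135,0,0,0,0.34]]'
python3 - <<'E'
from h import *
st()
plan([.613,-.225,.030],np.pi/2+.039)
f=grab_frame("side");crop(f,240,140,480,320,3,"side19.png")
E
```

```text
t: 28.72
eef_pos: [0.614, -0.2219, 0.1428]
ee_rot: [-2.015, 1.57, 2.736]
force: [-0.4, 0.6, -0.1]
width: 0.0338
t 28.73 pos [ 0.614  -0.2219  0.1428] rot [-2.015  1.57   2.736] F [-0.4  0.6 -0.1] w 0.0338 q [-0.05  0.38 -0.15 -0.   -1.04  1.66]
shift tool [ 0.1128 -0.0011  0.0031]
jaw now deg -87.78
turn [3.141e+00 1.000e-03 0.000e+00] deg 180.0
turn [-0. -0.  0.] deg 0.0
```

View pics/side19.png

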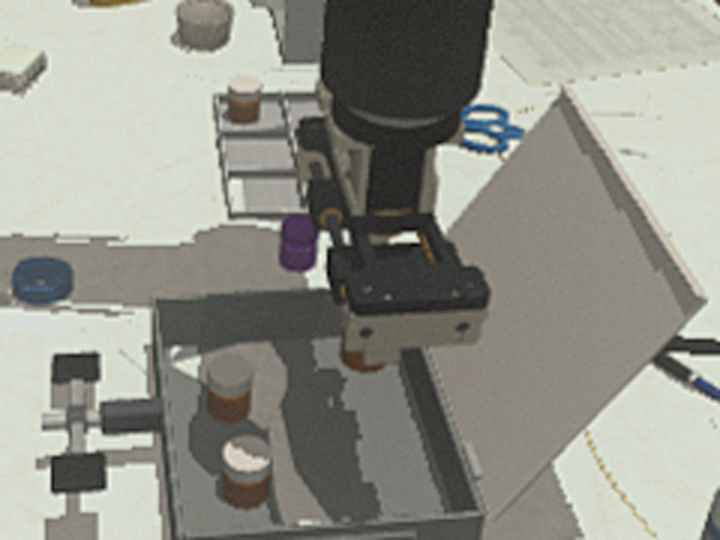

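```bash
python3 -m crank '[[0.03,-0.001,0.003,0,0,0,0.34],[0.07,-0.001,0.003,0,0,0,0.34],[0.1,-0.001,0.003,0,0,0,0.34],[0.112,-0.001,0.003,0,0,0,0.34],[0.115,-0.001,0.003,0,0,0,0.34],[0.115,-0.001,0.003,0,0,0,0.34],[0.115,-0.001,0.003,0,0,0,0.34]]'; python3 -m crank '[[0.001,0,0,0,0,0,0.34],[0.002,0,0,0,0,0,0.34],[0.002,0,0,0,0,0,0.34]]'
```

```text
t: 29.65
eef_pos: [0.614, -0.2257, 0.0294]
ee_rot: [1.396, 1.569, -0.136]
force: [-0.2, -0.2, -0.4]
width: 0.0337
t: 30.02
eef_pos: [0.6131, -0.2257, 0.0261]
ee_rot: [2.012, 1.571, 0.48]
force: [0.8, 0.2, -0.7]
width: 0.0336
```

```bash
python3 -m crank '[[0.001,0,0,0,0,0,0.34],[0.0015,0,0,0,0,0,0.34],[0.0015,0,0,0,0,0,0.34]]'; python3 -m crank '[[0.001,0,0,0,0,0,0.34],[0.001,0,0,0,0,0,0.34]]'
```

```text
t: 30.4
eef_pos: [0.6131, -0.2257, 0.0244]
ee_rot: [-1.66, 1.571, 3.091]
force: [0.3, 0.1, -1.4]
width: 0.0334
t: 30.65
eef_pos: [0.6132, -0.2257, 0.024]
ee_rot: [0.988, 1.57, -0.544]
force: [-0.7, 0.7, 4.3]
width: 0.0333
```

```bash
python3 -m crank '[[0,0,0,0,0,0,0.38],[0,0,0,0,0,0,0.42],[0,0,0,0,0,0,0.46],[0,0,0,0,0,0,0.52],[0,0,0,0,0,0,0.52],[-0.02,0,0,0,0,0,0.52],[-0.06,0,0,0,0,0,0.52],[-0.12,0,0,0,0,0,0.52],[-0.12,0,0,0,0,0,0.52],[-0.12,0,0,0,0,0,0.52]]'
python3 - <<'E'
from h import *
st()
plan([.5785,.2755,.14],np.radians(135))
f=grab_frame("top");crop(f,235,145,355,215,6,"tray20.png")
f=grab_frame("side");crop(f,240,140,480,320,3,"side20.png")
E
```

```text
t: 31.9
eef_pos: [0.6129, -0.2255, 0.1437]
ee_rot: [2.106, 1.57, 0.573]
force: [-0.3, 0.2, -0.4]
width: 0.0457
t 31.90 pos [ 0.6129 -0.2255  0.1437] rot [2.106 1.57  0.573] F [-0.3  0.2 -0.4] w 0.0457 q [-0.05  0.38 -0.15 -0.   -1.04  1.66]
shift tool [ 0.0039 -0.0154 -0.502 ]
jaw now deg -87.82
turn [ 2.394e+00 -1.000e-03  0.000e+00] deg 137.2
turn [-0.747 -0.    -0.001] deg 42.8
```

View pics/side20.png

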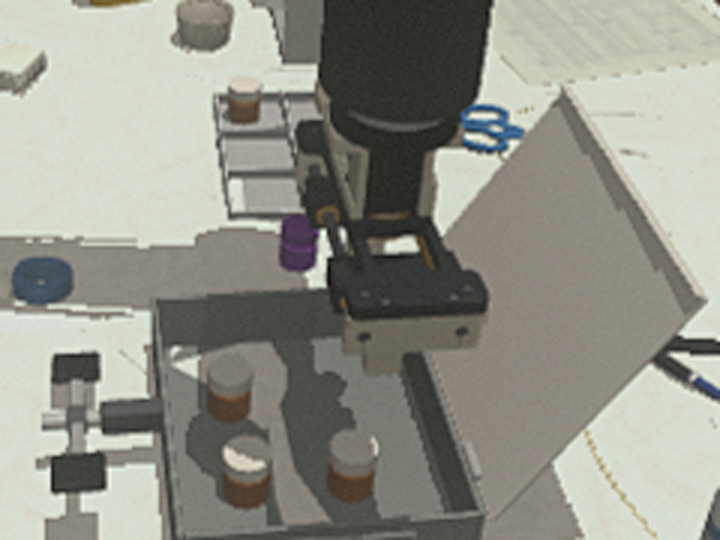

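View pics/tray20.png

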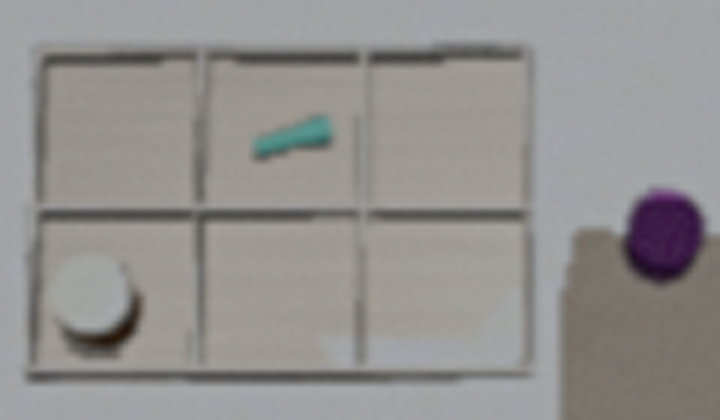

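```bash
python3 -m crank '[[-0.02,-0.001,-0.05,0,0,0,0.54],[-0.03,-0.003,-0.1,0,0,0,0.54],[-0.03,-0.005,-0.16,-0.1,0,0,0.54],[-0.03,-0.007,-0.22,-0.25,0,0,0.54],[-0.03,-0.009,-0.28,-0.4,0,0,0.54],[-0.02,-0.011,-0.34,-0.55,0,0,0.54],[0.004,-0.013,-0.4,-0.7,0,0,0.54],[0.004,-0.015,-0.46,-0.747,0,0,0.54],[0.004,-0.015,-0.502,-0.747,0,0,0.54],[0.004,-0.015,-0.502,-0.747,0,0,0.54]]'
python3 - <<'E'
from h import *
st();plan([.5785,.2755,.060],np.radians(135))
E
```

```text
t: 33.25
eef_pos: [0.5781, 0.278, 0.1375]
ee_rot: [-1.629, 1.568, -2.411]
force: [1.2, 0.2, 1.1]
width: 0.0472
t 33.25 pos [0.5781 0.278  0.1375] rot [-1.629  1.568 -2.411] F [1.2 0.2 1.1] w 0.0472 q [ 0.75  0.37 -0.18 -0.   -1.02  1.61]
shift tool [ 0.0776 -0.0013  0.0021]
jaw now deg -44.81
turn [-3.138 -0.004 -0.   ] deg 179.8
turn [ 0.003 -0.     0.003] deg 0.2
```

```bash
python3 -m crank '[[0.03,0,0,0,0,0,0.54],[0.06,0,0,0,0,0,0.54],[0.08,0,0,0,0,0,0.54],[0.08,0,0,0,0,0,0.54]]'
python3 - <<'E'
from h import *
st();plan([.5785,.276,.022],np.radians(135))
f=grab_frame("side");crop(f,290,120,390,200,7,"side21.png")
E
```

```text
t: 33.75
eef_pos: [0.5776, 0.2734, 0.057]
ee_rot: [-1.66, 1.565, -2.446]
force: [0.6, -0.1, 0.8]
width: 0.0473
t 33.75 pos [0.5776 0.2734 0.057 ] rot [-1.66   1.565 -2.446] F [ 0.6 -0.1  0.8] w 0.0473 q [ 0.75  0.45 -0.27 -0.   -0.86  1.61]
shift tool [ 0.035   0.0027 -0.0012]
jaw now deg -45.07
turn [3.14e+00 8.00e-03 1.00e-03] deg 179.9
turn [-0.001 -0.     0.005] deg 0.3
```

View pics/side21.png

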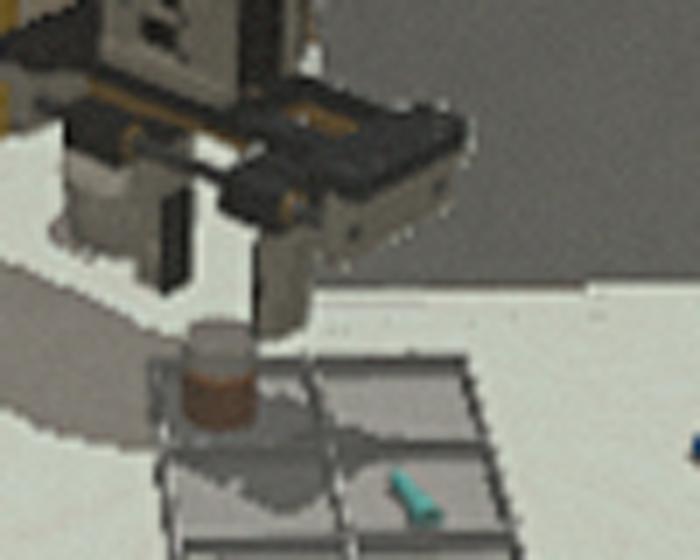

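```bash
python3 -m crank '[[0.015,0.001,-0.001,0,0,0,0.54],[0.03,0.001,-0.001,0,0,0,0.54],[0.036,0.001,-0.001,0,0,0,0.54],[0.036,0.001,-0.001,0,0,0,0.54]]' 10; python3 -m crank '[[0,0,0,0,0,0,0.51],[0,0,0,0,0,0,0.48],[0,0,0,0,0,0,0.46],[0,0,0,0,0,0,0.44],[0,0,0,0,0,0,0.42],[0,0,0,0,0,0,0.40],[0,0,0,0,0,0,0.385],[0,0,0,0,0,0,0.37],[0,0,0,0,0,0,0.36],[0,0,0,0,0,0,0.34]]' 10;python3 -m crank '[[-0.02,0,0,0,0,0,0.34],[-0.05,0,0,0,0,0,0.34],[-0.09,0,0,0,0,0,0.34],[-0.12,0,0,0,0,0,0.34],[-0.12,0,0,0,0,0,0.34]]' 10
python3 - <<'E'
from h import *
st();plan([.610,-.141,.14],np.pi/2+.039)
f=grab_frame("side");crop(f,290,80,410,180,6,"side22.png")
E
```

```text
t: 34.3
eef_pos: [0.5786, 0.2765, 0.0228]
ee_rot: [-1.583, 1.57, -2.369]
force: [0.4, 0.3, -0.5]
width: 0.0468
t: 35.55
eef_pos: [0.5789, 0.2768, 0.0236]
ee_rot: [-0.354, 1.571, -1.139]
force: [0.6, 0.2, 0.7]
width: 0.0335
t: 36.17
eef_pos: [0.5802, 0.2778, 0.1466]
ee_rot: [1.453, 1.566, 0.668]
force: [0.3, 0.3, -0.8]
width: 0.0336
t 36.17 pos [0.5802 0.2778 0.1466] rot [1.453 1.566 0.668] F [ 0.3  0.3 -0.8] w 0.0336 q [ 0.75  0.36 -0.17  0.   -1.03  1.61]
shift tool [ 0.0054 -0.2751  0.3172]
jaw now deg -44.99
turn [-2.395e+00  6.000e-03 -2.000e-03] deg 137.2
turn [ 0.746 -0.001 -0.005] deg 42.8
```

View pics/side22.png

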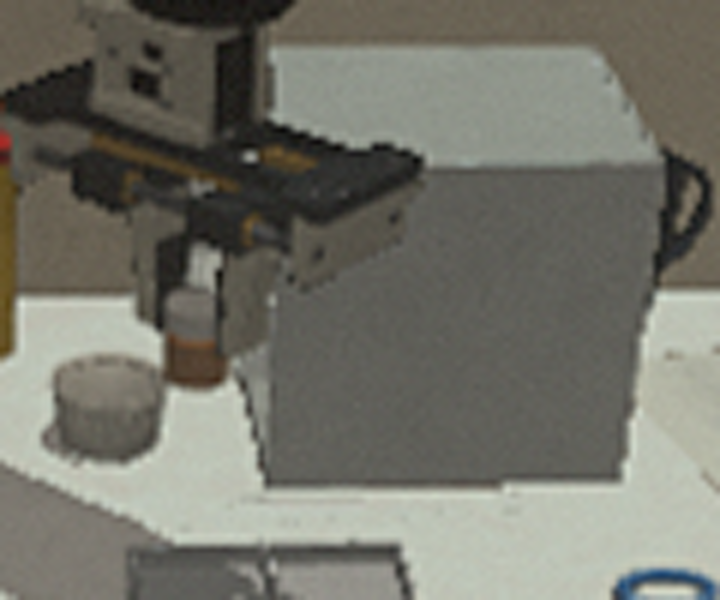

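```bash
python3 -m crank '[[0.0,-0.02,0.023,0.1,0,0,0.34],[0.0,-0.047,0.054,0.23,0,0,0.34],[0.0,-0.077,0.089,0.37,0,0,0.34],[0.0,-0.107,0.123,0.51,0,0,0.34],[0,-0.137,0.158,0.65,0,0,0.34],[0,-0.167,0.193,0.747,0,0,0.34],[0,-0.197,0.227,0.747,0,0,0.34],[0,-0.227,0.262,0.747,0,0,0.34],[0,-0.255,0.294,0.747,0,0,0.34],[0,-0.275,0.317,0.747,0,0,0.34]]' 
python3 -m crank '[[0.0,0,0,0,0,0,0.34],[0,0,0,0,0,0,0.34]]'
python3 - <<'E'
from h import *
st()
plan([.610,-.141,.030],np.pi/2+.039)
f=grab_frame("side");crop(f,240,140,480,320,3,"side23.png")
E
```

```text
t: 37.48
eef_pos: [0.6076, -0.1436, 0.142]
ee_rot: [-1.664, 1.568, 3.085]
force: [0.4, -0.5, -1.4]
width: 0.0339
t: 37.72
eef_pos: [0.6079, -0.1417, 0.1425]
ee_rot: [-1.716, 1.569, 3.034]
force: [0.3, 0.9, -0.8]
width: 0.0336
t 37.73 pos [ 0.6079 -0.1417  0.1425] rot [-1.716  1.569  3.034] F [ 0.3  0.9 -0.8] w 0.0336 q [ 0.08  0.34 -0.22 -0.   -1.02  1.53]
shift tool [ 0.1125  0.0023 -0.0006]
jaw now deg -87.85
turn [3.14e+00 3.00e-03 0.00e+00] deg 179.9
turn [-0.001 -0.     0.002] deg 0.1
```

View pics/side23.png

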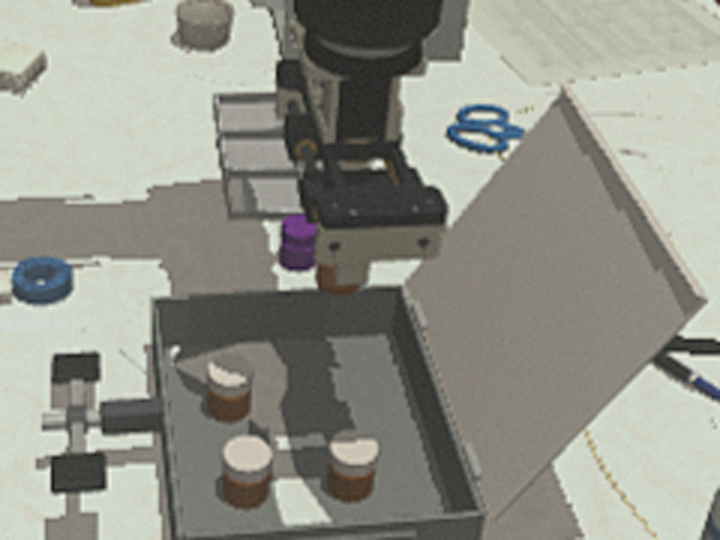

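```bash
python3 -m crank '[[0.03,0.001,-0.001,0,0,0,0.34],[0.07,0.001,-0.001,0,0,0,0.34],[0.1,0.001,-0.001,0,0,0,0.34],[0.112,0.001,-0.001,0,0,0,0.34],[0.115,0.001,-0.001,0,0,0,0.34],[0.115,0.001,-0.001,0,0,0,0.34],[0.115,0.001,-0.001,0,0,0,0.34]]'; python3 -m crank '[[0.001,0,0,0,0,0,0.34],[0.002,0,0,0,0,0,0.34],[0.002,0,0,0,0,0,0.34]]'
```

```text
t: 38.65
eef_pos: [0.6104, -0.1407, 0.0298]
ee_rot: [1.559, 1.569, 0.027]
force: [0.1, -0.1, 0.2]
width: 0.0337
t: 39.02
eef_pos: [0.6094, -0.1409, 0.0266]
ee_rot: [-2.151, 1.571, 2.599]
force: [0.3, -1.0, -0.6]
width: 0.0335
```

```bash
python3 -m crank '[[0.001,0,0,0,0,0,0.34],[0.0015,0,0,0,0,0,0.34],[0.0015,0,0,0,0,0,0.34]]'; python3 -m crank '[[0.001,0,0,0,0,0,0.34],[0.001,0,0,0,0,0,0.34]]'
```

```text
t: 39.4
eef_pos: [0.6094, -0.1408, 0.025]
ee_rot: [-1.48, 1.571, -3.013]
force: [-0.2, 0.5, 0.2]
width: 0.0337
t: 39.65
eef_pos: [0.6097, -0.1408, 0.0246]
ee_rot: [1.179, 1.57, -0.354]
force: [-2.1, 0.9, 4.1]
width: 0.0333
```

```bash
python3 -m crank '[[0,0,0,0,0,0,0.38],[0,0,0,0,0,0,0.42],[0,0,0,0,0,0,0.46],[0,0,0,0,0,0,0.52],[0,0,0,0,0,0,0.52],[-0.02,0,0,0,0,0,0.52],[-0.06,0,0,0,0,0,0.52],[-0.12,0,0,0,0,0,0.52],[-0.15,0,0,0,0,0,0.52],[-0.15,0,0,0,0,0,0.52]]'
python3 - <<'E'
from h import *
st()
plan([.423,-.264,.14],np.pi/2+.039)
f=grab_frame("side");crop(f,240,100,480,340,2.5,"side24.png")
E
```

```text
t: 40.9
eef_pos: [0.6112, -0.1409, 0.1774]
ee_rot: [1.529, 1.565, -0.003]
force: [0.8, -0.3, -1.8]
width: 0.0456
t 40.90 pos [ 0.6112 -0.1409  0.1774] rot [ 1.529  1.565 -0.003] F [ 0.8 -0.3 -1.8] w 0.0456 q [ 0.08  0.31 -0.17  0.   -1.08  1.52]
shift tool [ 0.0363 -0.193   0.1158]
jaw now deg -87.8
turn [ 3.141 -0.009 -0.   ] deg 180.0
turn [-0.001  0.    -0.006] deg 0.3
```

View pics/side24.png

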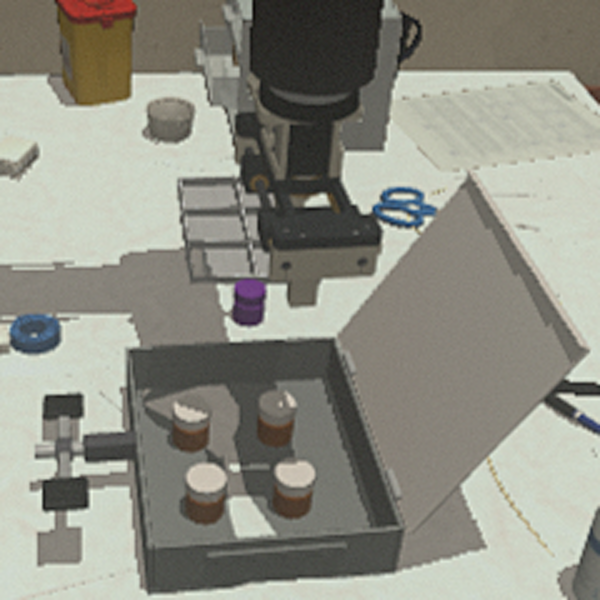

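```bash
python3 -m crank '[[-0.02,-0.04,0.02,0,0,0,0],[-0.02,-0.08,0.045,0,0,0,0],[-0.02,-0.12,0.07,0,0,0,0],[-0.02,-0.16,0.095,0,0,0,0],[-0.02,-0.193,0.116,0,0,0,0],[0.01,-0.193,0.116,0,0,0,0],[0.036,-0.193,0.116,0,0,0,0],[0.036,-0.193,0.116,0,0,0,0],[0.036,-0.193,0.116,0,0,0,0]]'
python3 - <<'E'
from h import *
st()
plan([.422,-.264,.075],np.pi/2+.039)
f=grab_frame("side");crop(f,200,140,440,340,3,"side25.png")
t=grab_frame("top");crop(t,230,140,390,220,5,"tray25.png")
E
```

```text
t: 42.08
eef_pos: [0.4213, -0.2642, 0.1383]
ee_rot: [-1.177, 1.57, -2.709]
force: [0.4, -0.1, -0.0]
width: 0.0006
t 42.08 pos [ 0.4213 -0.2642  0.1383] rot [-1.177  1.57  -2.709] F [ 0.4 -0.1 -0. ] w 0.0006 q [-0.16  0.15 -0.5   0.   -0.93  1.77]
shift tool [ 0.0633  0.0008 -0.0002]
jaw now deg -87.79
turn [ 3.141e+00  1.000e-03 -0.000e+00] deg 180.0
turn [-0.     0.     0.001] deg 0.0
```

View pics/side25.png

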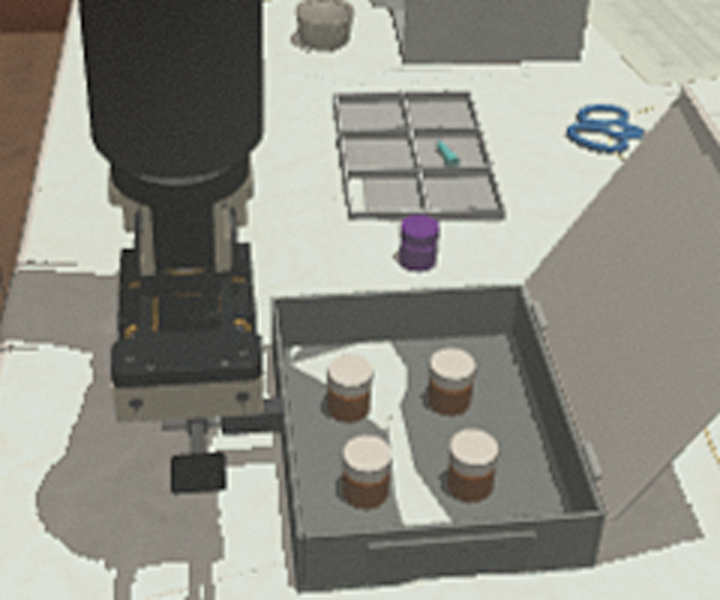

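View pics/tray25.png

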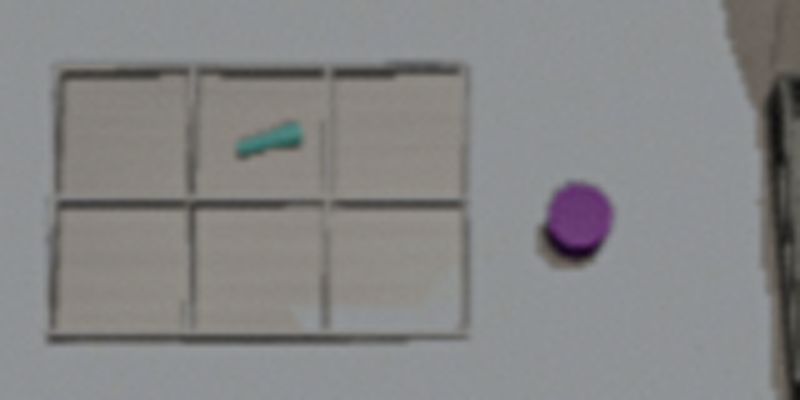

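```bash
python3 -m crank '[[0.03,0.001,0,0,0,0,0],[0.055,0.001,0,0,0,0,0],[0.065,0.001,0,0,0,0,0],[0.069,0.001,0,0,0,0,0],[0.073,0.001,0,0,0,0,0],[0.077,0.001,0,0,0,0,0],[0.081,0.001,0,0,0,0,0],[0.085,0.001,0,0,0,0,0],[0.089,0.001,0,0,0,0,0]]'; python3 -m crank '[[0.004,0,0,0,0,0,0],[0.007,0,0,0,0,0,0],[0.01,0,0,0,0,0,0],[0.013,0,0,0,0,0,0],[0.015,0,0,0,0,0,0],[0.015,0,0,0,0,0,0]]'
```

```text
t: 43.3
eef_pos: [0.4233, -0.2644, 0.0496]
ee_rot: [1.204, 1.568, -0.328]
force: [2.2, -3.4, 5.2]
width: 0.0005
t: 44.05
eef_pos: [0.4221, -0.2639, 0.0348]
ee_rot: [-1.401, 1.571, -2.933]
force: [-1.2, 3.5, 15.9]
width: 0.0006
```

```bash
python3 -m crank '[[0.001,0,0,0,0,0,0],[0.002,0,0,0,0,0,0],[0.002,0,0,0,0,0,0]]';python3 -m crank '[[0.001,0,0,0,0,0,0],[0.001,0,0,0,0,0,0]]'
```

```text
t: 44.42
eef_pos: [0.4222, -0.264, 0.0344]
ee_rot: [0.878, 1.57, -0.653]
force: [-5.4, 8.4, 37.4]
width: 0.0003
t: 44.68
eef_pos: [0.4223, -0.264, 0.0342]
ee_rot: [0.919, 1.57, -0.613]
force: [-8.8, 10.2, 45.7]
width: 0.0001
```

Same stop height (0.0342) as on opening. I'll retreat and check the lid.

```bash
python3 -m crank '[[-0.02,0,0,0,0,0,0],[-0.06,0,0,0,0,0,0],[-0.12,0,0,0,0,0,0],[-0.18,0,0,0,0,0,0],[-0.2,0,0,0,0,0,0],[-0.2,0,0.0,0,0,0,0],[-0.2,0,-0.06,0,0,0,0],[-0.2,0.02,-0.12,0,0,0,0],[-0.2,0.04,-0.18,0,0,0,0],[-0.2,0.06,-0.24,0,0,0,0]]'
python3 -m crank '[[0,0.01,-0.06,0,0,0,0],[0,0.02,-0.12,0,0,0,0],[0,0.03,-0.18,0,0,0,0],[0,0.03,-0.2,0,0,0,0],[0,0.03,-0.2,0,0,0,0],[0,0.03,-0.2,0,0,0,0]]'
python3 - <<'E'
from h import *
st()
f=grab_frame("side");cv2.imwrite("pics/side26.png",f["pixels"][:,:,::-1]);crop(f,230,210,430,350,4,"side26c.png")
t=grab_frame("top");crop(t,350,130,510,280,4,"top26.png")
a=cv2.imread("pics/side0.png").astype(int); b=f["pixels"][:,:,::-1].astype(int)
print("diff box region",np.abs(a-b)[230:340,285:405].mean(), np.abs(a-b)[:,:][300:390,420:640].mean())
E
```

```text
t: 45.92
eef_pos: [0.4708, -0.0224, 0.2291]
ee_rot: [-1.439, 1.567, -2.972]
force: [1.9, -0.6, -0.6]
width: 0.0006
t: 46.68
eef_pos: [0.4938, 0.1758, 0.23]
ee_rot: [-1.032, 1.568, -2.565]
force: [-0.5, 0.2, 0.4]
width: 0.0002
t 46.67 pos [0.4938 0.1758 0.23  ] rot [-1.032  1.568 -2.565] F [-0.5  0.2  0.4] w 0.0002 q [ 0.72  0.11 -0.31 -0.   -1.15  0.89]
diff box region 2.2588131313131314 2.2413973063973063
```

View pics/side26.png

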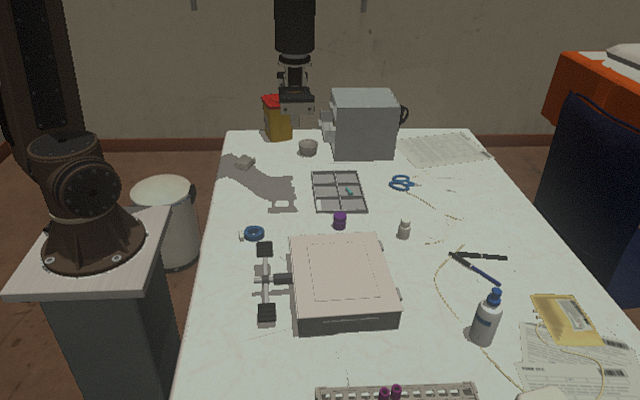

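View pics/side26c.png

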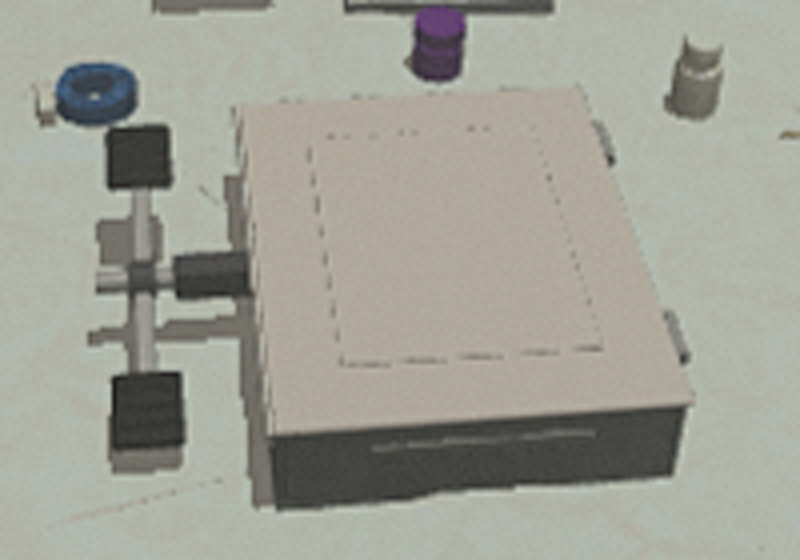

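View pics/top26.png

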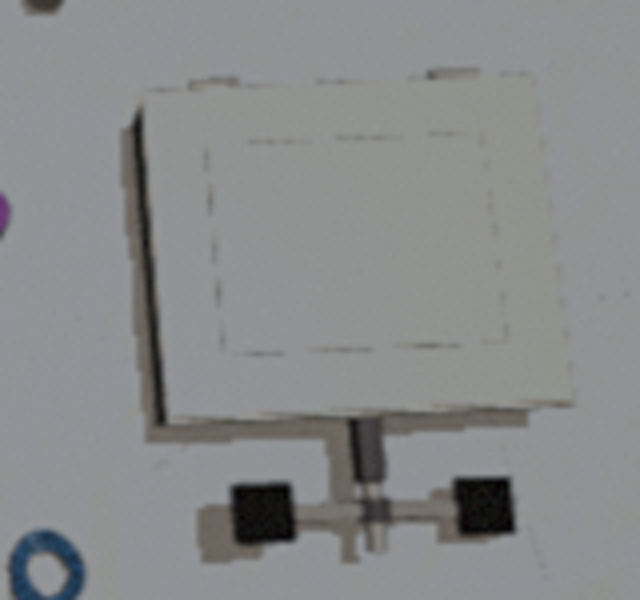

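The lid is shut again: in the side view the box area matches the starting picture to within noise. The bystanders and the needle guard have not moved, and the gripper is clear of everything. I'm handing in.

```bash
python3 -c "
from station import *
print(job_done())"
```

```text
the job is handed in; nothing more can be done
None
```

The job is done: four jars were in the tray, all four are now in the transport box, and the lid is shut. I handed it in at about 47 s of the 210 s allowed.

- **Lid opened:** I pressed the left paddle to its stop. The lid's far corner appeared at (428, 169), where 2.1 rad predicts (428, 169.5).
- **Jars moved:** I gripped each jar at 10 N, closing slowly, and lowered it until it touched the box floor at about 4–5 N before letting go. All four stood upright in the last picture before the lid closed. I saw none knocked aside.
- **Lid shut:** I pressed the right paddle to its stop, which was at the same fingertip height (0.0342 m) as on opening. The box area in the final side view matches the starting picture to within noise.
- **Left alone:** The needle guard is still in its compartment. The purple look-alike jar and the bystanders look unmoved in the final pictures, and the gripper is clear of everything.

No check failed. The two cameras disagreed by 2–5 mm, so I averaged them. To be sure of the stops, I pushed the paddles to about 59 N (opening) and 46 N (closing). That was with the fingertips, and the wrist limit is 120 N.

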